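# Check the charge of a pressurised specimen pod and log it

## Robot

A 6-joint arm with a two-finger parallel gripper is mounted at the origin on the work surface. World frame = base frame: x ahead of the robot, y to its left, z up, the work surface at z = 0. Lengths are in m, angles in degrees, forces in N, time in s.
With the tool pointing down it reaches from about 0.375 to 0.9 m from the base axis. Payload 3.1 kg.
Tool frame: the origin (TCP) lies midway between the tips of the shut fingers; the grasp point (between the pads) lies bot.hold_point_z behind it (bot.hold_point_z is the distance from the TCP to the grasp point, in m); z points along the fingers, y is the direction in which the jaws open and shut (so a half turn about z gives the same grasp; the last joint's range is limited). The gripper opens to 87 mm and grips with 3 to 60 N. Pads are 19 mm wide; open, the fingers measure 117 mm over their backs; the gripper's body (75 mm by 190 mm) begins 51 mm behind the grasp point.
Start: joints at [-74.914, 30.224, 82.088, -0, 67.689, -10.227], TCP at [0.267, -0.565, 0.223] pointing down, gripper open.
Joint ranges: [-176.69, 176.69], [-43.24, 126.21], [12.49, 139.97], [-82, 262], [0, 151.66], [-163.58, 163.58]. Speed limits (degrees/s): [159.86, 159.86, 180, 180, 180, 180].

## Interface

Orientations are given as a 3x3 rotation matrix whose columns are the frame's x, y, z axes.
In Python, from rig import bot, vision, order gives the robot as it stands. The module is installed in compiled form; this text tells all that it offers.
- The arm moves only by the tool move_arm, never from a script. Its argument "moves" is a list of rows, each an object of numbers: "hand": the finger opening in mm, from 0 to 87; "x", "y", "z": the shift along the tool's x, y, z in units of 25 mm (1.0 is 25 mm); "wx", "wy", "wz": the turn, a rotation vector about the tool's x, y, z in degrees. In form: [{"hand": .., "x": .., "y": .., "z": .., "wx": .., "wy": .., "wz": ..}, ...]. A call has 1 to 20 rows; each row shifts and turns the commanded pose from where the row before left it, along the tool's axes as they then stand; what a row does not reach is not made up. A row lasts 1/10 s, in which the tool goes at most 50 mm and 8.59 degrees, less where a joint would pass 70% of its speed; a pose out of reach is approached as far as the arm can. A call is refused whole if a number of a shift passes 1 or a number of a turn 8.59, either way. A call with a gripper value outside its range is refused whole. The fingers move at their own pace and stop on an object; the grip force is fixed at half the most. Time passes only in rows, so rows that do not move let the fingers close. It gives the time, the measured TCP pose, the force and the opening at its end, in the units of the state.
- bot.read_state(): the state, without advancing time (a new reading comes with each control period).
- vision.capture(name): name is "side" or "top"; returns a dict with "image" (480x640x3 uint8, red, green, blue), "z_map" (480x640 float32, m along the optical axis (not along the pixel's ray), 0 where there is no reading), "fx", "fy", "cx", "cy" (pixels), "pose" (4x4, takes a point from camera to world coordinates). Camera axes: x right, y down, z forward; pixel columns grow to the right and rows downward; lengths in m; the calibration is good to about 2 mm. A picture is of the moment at which its call begins.
- order.hand_in(): hands the job in, once; it reports no verdict.
The state is a dict: "time_s": time; "joint_positions": joint angles; "qvel": joint speeds; "tau": joint torques, N m; "position": TCP position; "tcp_rot": TCP orientation; "force": force on the tool from outside, world axes, zero at the start; "moment": the same for the moment, N m; "opening": opening from 0.0 (shut) to 1.0 (fully open).
Only numpy, scipy, OpenCV 4.12 (cv2) and the standard library are available. Lean on these libraries where they do the work, as an engineer would, in place of code of your own. Each camera call takes 0.05 s, during which the arm holds its last target.

## Task

Slide the specimen pod along the desk until it is fully home in the V nest under the gauge, then press the gauge's paddle all the way down so the gauge seats on the pod's valve collar, keep it there about a second, and let it spring back up; the rod stays out and shows the pressure. Then log the reading by pushing the tally marker fully to one end: to the solid disc if the top of the rod stands higher than the top of the fixed post beside it, to the open ring if it stands lower. Do not touch the rod, leave the pod in the nest and upright, and do not disturb the other things on the desk.

Things in the scene. Friction and masses are not known exactly. Their poses are not given: they have to be found in the camera images.
- pod: Specimen pod: squat aluminium drum, 124 mm diameter (too wide to grasp), 50 mm high, loose on the desk, 0.7 to 1.2 kg. On its lid a round steel valve collar (36 mm diameter, 20 mm high) and out of it a thin brass pin (7 mm), tip 117 mm above the desk; hidden gas pressure holds the pin up with 3.5 to 11 N. Origin: centre of its underside, z up. Round, so its yaw does not matter.
- collar (a point): Centre of the flat top of the pod's valve collar, on the pod's axis, 70 mm above its underside. The gauge's nozzle seats on it.
- nest (a point): Centre of the fixed nest, on the desk below the gauge: where the pod's axis must be. Its x points from the nest's mouth to the column, so the pod goes in along +x. A V of two plates, 30 mm high, stops the pod at 45 degrees left and right of +x; two flared wings in front (mouth 180 mm wide, 28 mm before the centre). Column 24 x 36 mm, 256 mm high, 112 mm behind the centre.
- gauge (a joint): Travel of the sprung gauge down its column, m: 0 = up, at rest; 0.058 = nozzle seated on the collar of a pod in the nest; 0.066 = end stop without a pod. A spring lifts it: 2 N at the top, 5 N at the bottom, plus the pod's pin (up to 11 N); damped, so it takes some tenths of a second to come up.
- nozzle (a point): Centre of the lower mouth of the gauge's nozzle (tube 26 mm outside, 15 mm bore), straight above the nest centre, 128 mm above the desk at rest; moves with the gauge. As the gauge goes down, the pin goes up the bore and pushes the rod out at the top; damped, so the reading takes about half a second.
- paddle_top (a point): Centre of the flat top of the round black rubber press paddle (42 mm diameter), fixed to the gauge on an arm, 62 mm beside the gauge's axis along the nest's +y. 210 mm above the desk at rest, 152 mm when seated. Press it straight down with closed fingers.
- rod_top (a point): Centre of the top of the rod's steel head (18 mm diameter, 4 mm thick), on the gauge's axis. Pushed in, it is 230 mm above the desk, 25 mm below the post's top; read out it stands 11 to 42 mm higher than pushed in. The rod stays where the pressure pushed it (friction), also when the gauge goes up again.
- post_top (a point): Centre of the top of the fixed comparison post's steel head (18 mm diameter), 24 mm beside the rod along the nest's -y, carried by the gauge; 255 mm above the desk at rest.
- marker (a joint): Position of the tally marker along its track, m: 0 = at the end by the open ring, 0.12 = at the end by the solid disc. It starts near the middle, and is moved by about 1.5 N.
- marker_top (a point): Centre of the top of the tally marker: aluminium block, 20 mm along the track, 28 mm across it, 40 mm high; its top is 54 mm above the desk. The track is a black bar 44 x 250 mm and 14 mm high, fixed on the desk. Its y axis points along the track to the disc.
- disc_mark (a point): Centre of the top of the solid aluminium disc (40 mm diameter, 20 mm above the desk) at one end of the track: 'charged'. The marker at its end stop stands with its centre 44 mm from it.
- ring_mark (a point): Centre of the top of the open aluminium ring (40 mm diameter, hole 28 mm) at the other end of the track: 'low'. The marker at its end stop stands with its centre 44 mm from it.
- gel: Bystander, leave it alone: clear bottle of hand gel, 60 mm diameter, 150 mm high. Origin: centre of its underside.
- scanner: Bystander, leave it alone: hand scanner lying on the desk, about 175 x 58 mm, 40 mm high. Origin: centre of its underside.
- mouse: Bystander, leave it alone: black computer mouse, 110 x 60 x 30 mm. Origin: centre of its underside.
- tape: Bystander, leave it alone: roll of paper tape lying flat, 70 mm diameter, 22 mm high. Origin: centre of its underside.
- tin: Bystander, leave it alone: open steel cup, 80 mm diameter, 90 mm high. Origin: centre of its underside.
- jar: Bystander, leave it alone: white lidded jar, 56 mm diameter, 60 mm high. Origin: centre of its underside.
- pad: Bystander, leave it alone: small paper pad, 100 x 75 x 12 mm. Origin: centre of its underside.
- rod: The gauge's steel rod itself, 6 mm thick with an 18 mm head; do not touch it. Origin: on the gauge's axis, 102 mm below the top of its head.

How it is judged:
By the outcome, as a careful person would: the job done as asked, in the order asked, and still so for the second after the job is handed in, with the robot touching nothing.
It also fails if it takes over 72 s, if anything falls off the work surface, if the arm or the gripper's body presses on something with over 40 N, if the wrist force passes 120 N, or if a joint passes its speed limit or range.

## Working session

There is one attempt and no reset: what is moved stays moved. The work goes in short steps, Python scripts to look and compute and a tool call to move; the robot and the scene stay as the last step left them, time stands still between calls to the robot, and variables do not carry over. Pictures are saved under pics/ and viewed, and the job is handed in when it is done.

Besides the shell and the picture viewer there is one more tool, called after "Call:" in YAML: its name, and indented under it one key for each argument. move_arm: Moves the arm, as the interface text tells. Its arguments: {"type":"object","properties":{"moves":{"type":"array"}},"required":["moves"]}

```bash
mkdir -p pics
cat > h.py <<'E'
import numpy as np, cv2, pickle
from rig import bot, vision, order
def snap(n,tag):
    c=vision.capture(n); cv2.imwrite(f'pics/{tag}.png',c['image'][:,:,::-1]); pickle.dump(c,open(f'{tag}.pkl','wb')); return c
def load(tag): return pickle.load(open(f'{tag}.pkl','rb'))
def world(c,mask=None):
    z=c['z_map']; v,u=np.mgrid[:480,:640]
    P=np.stack([(u-c['cx'])/c['fx']*z,(v-c['cy'])/c['fy']*z,z],-1)
    T=c['pose']; return P@T[:3,:3].T+T[:3,3]
def ray(c,u,v,h):
    d=c['pose'][:3,:3]@np.array([(u-c['cx'])/c['fx'],(v-c['cy'])/c['fy'],1]); o=c['pose'][:3,3]
    return o+d*(h-o[2])/d[2]
def proj(c,p):
    q=np.linalg.inv(c['pose'])@np.append(p,1); return c['fx']*q[0]/q[2]+c['cx'],c['fy']*q[1]/q[2]+c['cy']
E
python3 - <<'E'
from h import *
for n in('side','top'):
    c=snap(n,n+'0'); print(n,c['fx'],c['pose'].round(3).tolist())
s=bot.read_state(); print(s, bot.hold_point_z)
E
```

```text
side 444.6233417464751 [[-0.874, -0.385, 0.296, 0.32], [-0.485, 0.686, -0.542, 0.491], [0.005, -0.617, -0.787, 0.902], [0.0, 0.0, 0.0, 1.0]]
top 506.2619579433345 [[-0.029, -0.997, 0.07, 0.494], [-1.0, 0.029, -0.008, 0.004], [0.006, -0.07, -0.998, 1.393], [0.0, 0.0, 0.0, 1.0]]
{'time_s': 0.1, 'joint_positions': array([-7.49140437e+01,  3.02740837e+01,  8.21473014e+01, -1.25850053e-03,
        6.76904394e+01, -1.02270656e+01]), 'qvel': array([-0.11618666, -0.10152304, -0.21586013, -0.09378846, -0.0897743 ,
        0.11112946]), 'tau': array([-3.07442751e-04, -4.40984273e+01, -1.77151501e+01,  6.35844539e-02,
        5.33826998e-02, -4.50740629e-05]), 'position': array([ 0.26707865, -0.56434313,  0.22167441]), 'tcp_rot': array([[ 9.03981911e-01,  4.27570375e-01, -5.27586183e-04],
       [ 4.27570576e-01, -9.03980017e-01,  1.87915205e-03],
       [ 3.26542379e-04, -1.92429979e-03, -9.99998095e-01]]), 'force': array([-0.04364139,  0.75557241, -0.62980273]), 'moment': array([-0.01989365,  0.07766561, -0.02718103]), 'opening': 1.0007484767340553} 0.0187
```

View pics/side0.png

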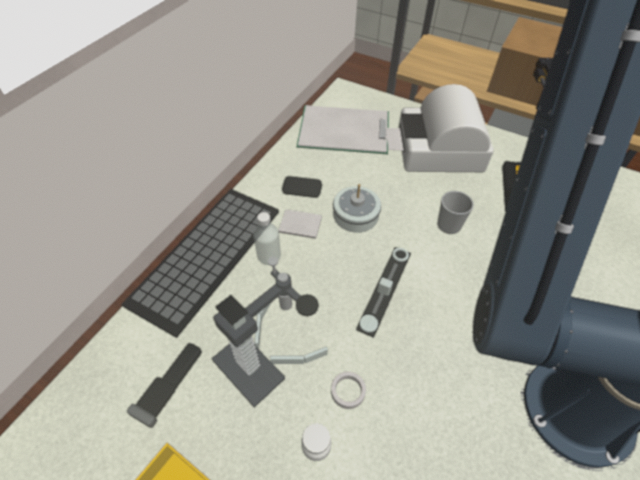

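View pics/top0.png

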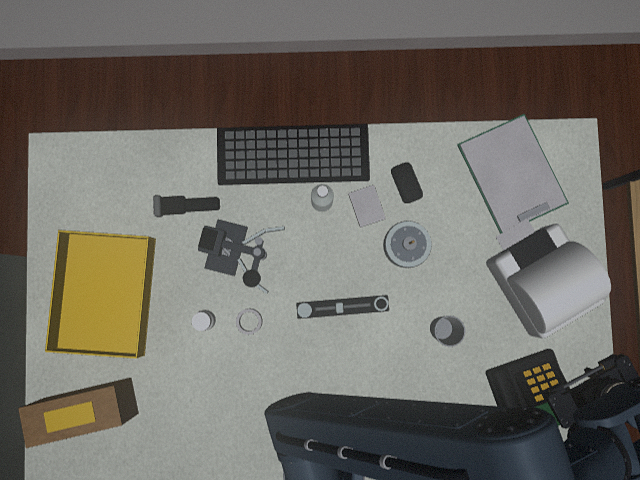

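Run:
```python
from h import *
c=load('top0'); s=load('side0')
a=c['image'][170:340,180:460,::-1]; cv2.imwrite('pics/topz.png',cv2.resize(a,None,fx=2.85,fy=2.85,interpolation=cv2.INTER_CUBIC))
a=s['image'][170:420,200:420,::-1]; cv2.imwrite('pics/sidez.png',cv2.resize(a,None,fx=2.4,fy=2.4,interpolation=cv2.INTER_CUBIC))
for n,h in(((408,244),.05),((409,241),.117),((258,242),.25),((252,279),.21),((305,311),.02),((380,303),.02),((339,308),.054)): print(n,ray(c,*n,h).round(3))
W=world(c)
for n in ((408,250),(258,242),(252,279),(225,240),(305,311),(339,308),(265,230)):print(n,W[n[1],n[0]].round(3))
```

```text
(408, 244) [ 0.606 -0.243  0.05 ]
(409, 241) [ 0.608 -0.234  0.117]
(258, 242) [0.603 0.133 0.25 ]
(252, 279) [0.521 0.153 0.21 ]
(305, 311) [0.435 0.036 0.02 ]
(380, 303) [ 0.45  -0.167  0.02 ]
(339, 308) [ 0.442 -0.054  0.054]
(408, 250) [ 0.589 -0.24   0.064]
(258, 242) [0.602 0.132 0.26 ]
(252, 279) [0.521 0.153 0.21 ]
(225, 240) [0.622 0.228 0.135]
(305, 311) [0.435 0.037 0.018]
(339, 308) [ 0.442 -0.054  0.056]
(265, 230) [0.657 0.139 0.026]
```

View pics/topz.png

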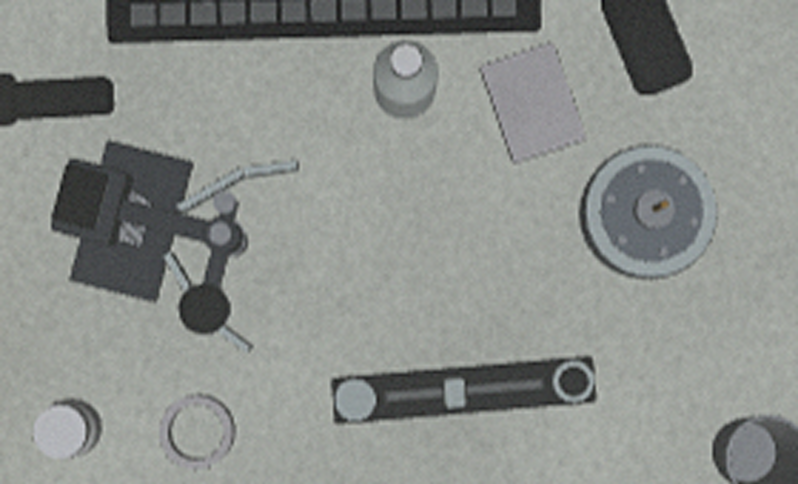

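View pics/sidez.png

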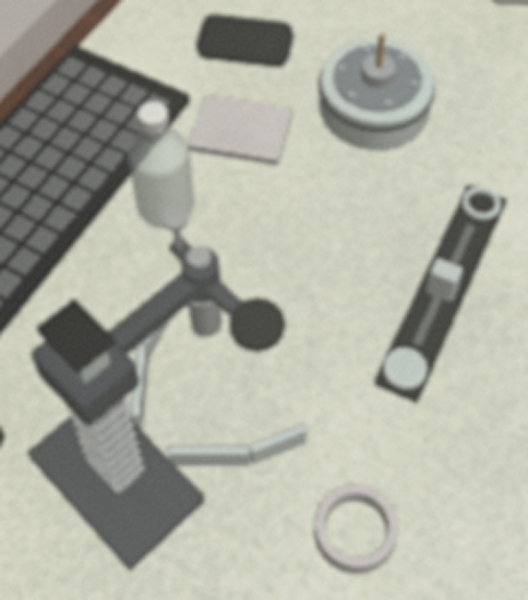

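Run:
```python
from h import *
c=load('top0');s=load('side0')
z=lambda u,v:(180+(u+.5)/2.85-.5,170+(v+.5)/2.85-.5)
zs=lambda u,v:(200+(u+.5)/2.4-.5,170+(v+.5)/2.4-.5)
g={}
for n,p,h in(('rod',z(220,233),.23),('post',z(225,205),.255),('pad',z(205,308),.21),('rodS',zs(199,257),.23),('padS',zs(257,324),.21),('podS',zs(377,74),.07)):
    g[n]=ray(c if n[-1]!='S' else s,*p,h); print(n,g[n].round(4))
d=g['post']-g['pad'];d[2]=0;print(np.linalg.norm(d),(g['pad']+d*62/86).round(4),np.degrees(np.arctan2(d[0],d[1])))
for cc,nm in((c,'top'),(s,'side')):
    W=world(cc)
    # paddle
    m=(abs(W[...,2]-.21)<.004)&(abs(W[...,0]-.52)<.05)&(abs(W[...,1]-.15)<.05)
    print(nm,'paddle',m.sum(),W[m].mean(0).round(4))
    m=(abs(W[...,2]-.05)<.004)&(abs(W[...,0]-.6)<.1)&(abs(W[...,1]+.24)<.1)
    q=W[m]; 
    (cx,cy),r=cv2.minEnclosingCircle(q[:,:2].astype(np.float32)); print('pod',m.sum(),cx,cy,r)
    m=(abs(W[...,2]-.07)<.004)&(abs(W[...,0]-.6)<.04)&(abs(W[...,1]+.24)<.04); print('collar',W[m].mean(0).round(4))
    m=(abs(W[...,2]-.03)<.005)&(abs(W[...,0]-.6)<.15)&(abs(W[...,1]-.13)<.15); q=W[m]
    im=np.zeros((480,640),np.uint8); im[m]=255
    n,l,st,ce=cv2.connectedComponentsWithStats(im)
    for i in range(1,n):
        if st[i,4]>8:
            q=W[l==i]; print('comp',st[i,4],q.mean(0).round(3),q[:,:2].min(0).round(3),q[:,:2].max(0).round(3), np.degrees(np.arctan2(*np.linalg.svd(q[:,:2]-q[:,:2].mean(0))[2][0])).round(1))
    m=(abs(W[...,2]-.054)<.004)&(abs(W[...,0]-.442)<.04)&(abs(W[...,1]+.054)<.04); print('marker',m.sum(),W[m].mean(0).round(4))
    m=(abs(W[...,2]-.02)<.003)&(abs(W[...,0]-.435)<.025)&(abs(W[...,1]-.036)<.025); print('disc',m.sum(),W[m].mean(0).round(4))
    m=(abs(W[...,2]-.02)<.003)&(abs(W[...,0]-.45)<.025)&(abs(W[...,1]+.167)<.025); print('ring',m.sum(),W[m].mean(0).round(4))
    m=(W[...,2]>.215)&(abs(W[...,0]-.6)<.08)&(abs(W[...,1]-.13)<.15)
    im=np.zeros((480,640),np.uint8); im[m]=255
    n,l,st,ce=cv2.connectedComponentsWithStats(im)
    for i in range(1,n): print('hi',st[i],W[l==i].mean(0).round(4),W[l==i].max(0).round(3))
    m=(W[...,2]>.014)&(abs(W[...,0]-.64)<.1)&(abs(W[...,1]+.02)<.15)
    print('between', [ (W[...,0][m].min(),W[...,0][m].max(),W[...,1][m].min(),W[...,1][m].max())])
```

```text
rod [0.5834 0.1385 0.23  ]
post [0.6036 0.1312 0.255 ]
pad [0.5238 0.1543 0.21  ]
rodS [0.5847 0.1396 0.23  ]
padS [0.5244 0.1581 0.21  ]
podS [ 0.6052 -0.2317  0.07  ]
0.08308070965124609 [0.5813 0.1376 0.21  ] 106.16570700686484
top paddle 259 [0.5254 0.154  0.2102]
pod 961 0.6052803993225098 -0.24254584312438965 0.06308839470148087
collar [ 0.6051 -0.2432  0.0702]
comp 45 [0.733 0.273 0.027] [0.718 0.265] [0.748 0.279] -89.5
comp 121 [0.647 0.146 0.03 ] [0.62  0.089] [0.664 0.201] -19.8
comp 44 [0.562 0.203 0.03 ] [0.544 0.192] [0.58  0.215] -118.4
comp 37 [0.498 0.151 0.03 ] [0.486 0.137] [0.508 0.163] -140.9
marker 67 [ 0.4419 -0.0542  0.0543]
disc 131 [0.4366 0.0355 0.0199]
ring 115 [ 0.4482 -0.1675  0.0196]
hi [198 226  27  30 581] [0.6105 0.2416 0.2401] [0.647 0.276 0.264]
hi [250 237  14  22 194] [0.5892 0.1359 0.2328] [0.614 0.156 0.26 ]
hi [225 241   2   3   3] [0.6085 0.2121 0.2169] [0.611 0.213 0.219]
hi [230 242   2   4   4] [0.6048 0.2005 0.2158] [0.608 0.202 0.216]
hi [225 245   1   1   1] [0.6016 0.2139 0.216 ] [0.602 0.214 0.216]
hi [227 245   1   1   1] [0.6015 0.2
[... 1941 characters left out ...]
.168 0.215]
hi [263 293   1   1   1] [0.6029 0.1782 0.2154] [0.603 0.178 0.215]
hi [ 212  294   44   47 1146] [0.611  0.2526 0.2386] [0.652 0.278 0.261]
hi [268 294   1   1   1] [0.5941 0.1755 0.215 ] [0.594 0.175 0.215]
hi [260 299   1   1   1] [0.6006 0.1912 0.2156] [0.601 0.191 0.216]
hi [267 299   1   1   1] [0.5899 0.185  0.2153] [0.59  0.185 0.215]
hi [253 304   1   1   1] [0.6059 0.2054 0.2153] [0.606 0.205 0.215]
hi [255 307   1   1   1] [0.5995 0.2086 0.2152] [0.599 0.209 0.215]
hi [248 308   1   1   1] [0.6089 0.2163 0.2156] [0.609 0.216 0.216]
between [(np.float64(0.5744741347039499), np.float64(0.7399915882915695), np.float64(-0.1699737174512556), np.float64(0.1299667633824107))]
```

Call:
move_arm:
  moves:
    - {"x": 0.95, "y": -0.14, "hand": 80}
    - {"x": 0.95, "y": -0.14}
    - {"x": 0.95, "y": -0.14}
    - {"x": 0.95, "y": -0.14}
    - {"x": 0.95, "y": -0.14}
    - {"x": 0.95, "y": -0.14}
    - {"x": 0.95, "y": -0.14}
    - {"x": 0.95, "y": -0.14}
    - {"x": 0.95, "y": -0.14}
    - {"x": 0.95, "y": -0.14}
    - {"x": 0.95, "y": -0.14}
    - {"x": 0.95, "y": -0.14}
    - {"x": 0.95, "y": -0.14}
    - {"x": 0.95, "y": -0.14}
    - {"x": 0.95, "y": -0.14}
    - {"x": 0.95, "y": -0.14}
    - {"x": 0.95, "y": -0.14}
    - {"x": 0.95, "y": -0.14}

```text
schema error: expected keys hand, x, y, z, wx, wy, wz
```

Call:
move_arm:
  moves:
    - {"wz": -8}
    - {"wz": -8}
    - {"wz": -8}
    - {"wz": -8}
    - {"wz": -8}
    - {"wz": -8}
    - {"wz": -8}
    - {"wz": -8}
    - {"wz": -8}
    - {"wz": -8}
    - {"wy": 5}
    - {"wy": 5}
    - {"wy": 5}
    - {"wy": 5}
    - {"wy": 5}

```text
schema error: expected keys hand, x, y, z, wx, wy, wz
```

Run:
```python
from h import *
s=bot.read_state(); print(s['time_s'],s['position'],s['tcp_rot'].round(3),s['joint_positions'].round(1),s['force'],s['opening'])
snap('side','side1');snap('top','top1')
```

```text
0.1 [ 0.26707865 -0.56434313  0.22167441] [[ 0.904  0.428 -0.001]
 [ 0.428 -0.904  0.002]
 [ 0.    -0.002 -1.   ]] [-74.9  30.3  82.1  -0.   67.7 -10.2] [-0.04364139  0.75557241 -0.62980273] 1.0007484767340553
```

View pics/side1.png

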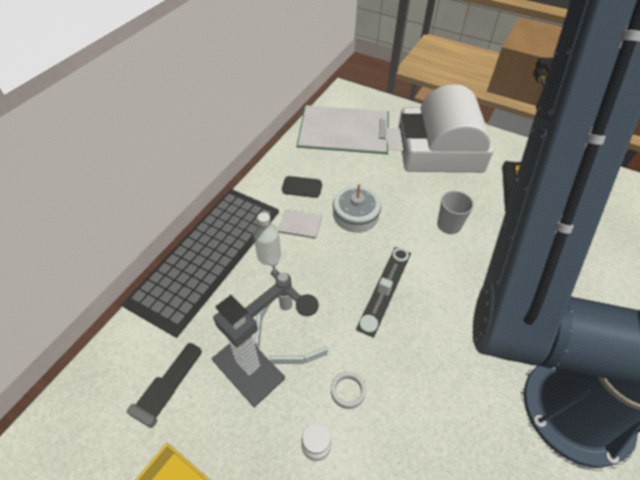

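View pics/top1.png

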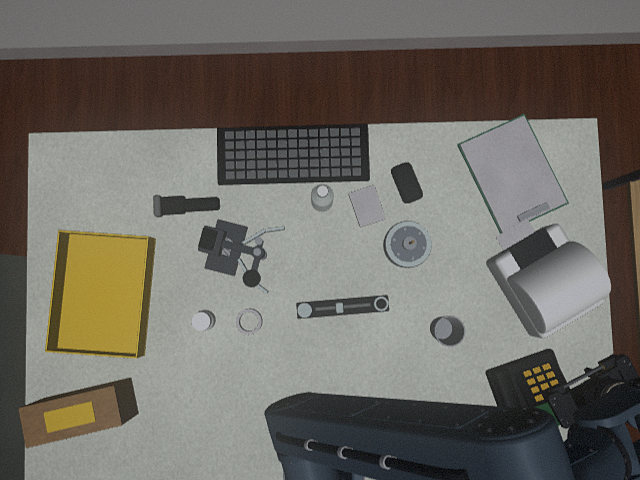

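Run:
```python
from h import *
c=load('top0');W=world(c)
m=np.zeros((480,640),bool); m[220:350,485:620]=1
m&=W[...,2]>.05; print(W[m].min(0),W[m].max(0))
for x in np.arange(.34,.62,.04):
    k=m&(abs(W[...,0]-x)<.02)
    if k.any(): print(x,W[k][:,1].max(),W[k][:,2].max())
```

```text
[ 0.34919942 -0.73712723  0.05000448] [0.66088359 0.00389856 1.39251939]
0.34 -0.5615119040400031 0.09249313594885877
0.38 -0.5396648560087307 0.16040861567806197
0.42 -0.5198069972298324 0.17728785959893334
0.45999999999999996 -0.4973120170811222 0.17770286455058049
0.49999999999999994 0.0038985550912901505 1.3925193940823348
0.5399999999999999 -0.45886788420347013 0.17455323700070657
0.5799999999999998 -0.46597897334209504 0.1610596459858018
```

Call:
move_arm:
  moves:
    - {"hand": 80, "x": 0.5, "y": -0.5, "z": -0.5, "wx": 0, "wy": 0, "wz": 0}
    - {"hand": 80, "x": 0.9, "y": -0.5, "z": -0.5, "wx": 0, "wy": 0, "wz": 0}
    - {"hand": 80, "x": 0.95, "y": -0.5, "z": 0, "wx": 0, "wy": 0, "wz": 0}
    - {"hand": 80, "x": 0.95, "y": -0.5, "z": 0, "wx": 0, "wy": 0, "wz": 0}
    - {"hand": 80, "x": 0.95, "y": -0.5, "z": 0, "wx": 0, "wy": 0, "wz": 0}
    - {"hand": 80, "x": 1, "y": 0, "z": 0, "wx": 0, "wy": 0, "wz": 0}
    - {"hand": 80, "x": 1, "y": 0, "z": 0, "wx": 0, "wy": 0, "wz": 0}
    - {"hand": 80, "x": 1, "y": 0, "z": 0, "wx": 0, "wy": 0, "wz": 0}
    - {"hand": 80, "x": 1, "y": 0, "z": 0, "wx": 0, "wy": 0, "wz": 0}
    - {"hand": 80, "x": 1, "y": 0, "z": 0, "wx": 0, "wy": 0, "wz": 0}
    - {"hand": 80, "x": 1, "y": 0, "z": 0, "wx": 0, "wy": 0, "wz": 0}
    - {"hand": 80, "x": 1, "y": 0, "z": 0, "wx": 0, "wy": 0, "wz": 0}
    - {"hand": 80, "x": 1, "y": 0, "z": 0, "wx": 0, "wy": 0, "wz": 0}
    - {"hand": 80, "x": 1, "y": 0, "z": 0, "wx": 0, "wy": 0, "wz": 0}
    - {"hand": 80, "x": 1, "y": 0, "z": 0, "wx": 0, "wy": 0, "wz": 0}
    - {"hand": 80, "x": 1, "y": 0, "z": 0, "wx": 0, "wy": 0, "wz": 0}
    - {"hand": 80, "x": 1, "y": 0, "z": 0, "wx": 0, "wy": 0, "wz": 0}
    - {"hand": 80, "x": 0.9, "y": 0, "z": 0, "wx": 0, "wy": 0, "wz": 0}

```text
time_s: 2.0
position: [0.629, -0.3243, 0.2471]
tcp_rot: [[0.904, 0.428, -0.0], [0.428, -0.904, 0.001], [-0.0, -0.001, -1.0]]
force: [0.4, -1.3, 0.3]
opening: 0.921
```

Call:
move_arm:
  moves:
    - {"hand": 80, "x": 0, "y": 0, "z": 0, "wx": 0, "wy": 0, "wz": -8}
    - {"hand": 80, "x": 0, "y": 0, "z": 0, "wx": 0, "wy": 0, "wz": -8}
    - {"hand": 80, "x": 0, "y": 0, "z": 0, "wx": 0, "wy": 0, "wz": -8}
    - {"hand": 80, "x": 0, "y": 0, "z": 0, "wx": 0, "wy": 0, "wz": -8}
    - {"hand": 80, "x": 0, "y": 0, "z": 0, "wx": 0, "wy": 0, "wz": -8}
    - {"hand": 80, "x": 0, "y": 0, "z": 0, "wx": 0, "wy": 0, "wz": -8}
    - {"hand": 80, "x": 0, "y": 0, "z": 0, "wx": 0, "wy": 0, "wz": -8}
    - {"hand": 80, "x": 0, "y": 0, "z": 0, "wx": 0, "wy": 0, "wz": -8}
    - {"hand": 80, "x": 0, "y": 0, "z": 0, "wx": 0, "wy": 0, "wz": -8}
    - {"hand": 80, "x": 0, "y": 0, "z": 0, "wx": 0, "wy": 0, "wz": -8}
    - {"hand": 80, "x": 0, "y": 0, "z": 0, "wx": 0, "wy": 5, "wz": 0}
    - {"hand": 80, "x": 0, "y": 0, "z": 0, "wx": 0, "wy": 5, "wz": 0}
    - {"hand": 80, "x": 0, "y": 0, "z": 0, "wx": 0, "wy": 5, "wz": 0}
    - {"hand": 80, "x": 0, "y": 0, "z": 0, "wx": 0, "wy": 5, "wz": 0}
    - {"hand": 80, "x": 0, "y": 0, "z": 0, "wx": 0, "wy": 5, "wz": 0}

```text
time_s: 3.5
position: [0.6281, -0.3253, 0.2476]
tcp_rot: [[-0.239, 0.964, -0.112], [0.873, 0.264, 0.411], [0.426, 0.0, -0.905]]
force: [0.6, -0.0, 0.0]
opening: 0.918
```

Run:
```python
from h import *
s=bot.read_state(); print(s['time_s'],s['position'],s['tcp_rot'].round(3),s['joint_positions'].round(1),s['force'],s['opening'])
snap('side','side2');snap('top','top2')
```

```text
3.5 [ 0.62810107 -0.32527767  0.24757953] [[-0.239  0.964 -0.112]
 [ 0.873  0.264  0.411]
 [ 0.426  0.    -0.905]] [-42.2  45.5  51.8  13.6 104.  -56.7] [ 0.5728359  -0.02729061  0.01219194] 0.9180845022091049
```

View pics/side2.png

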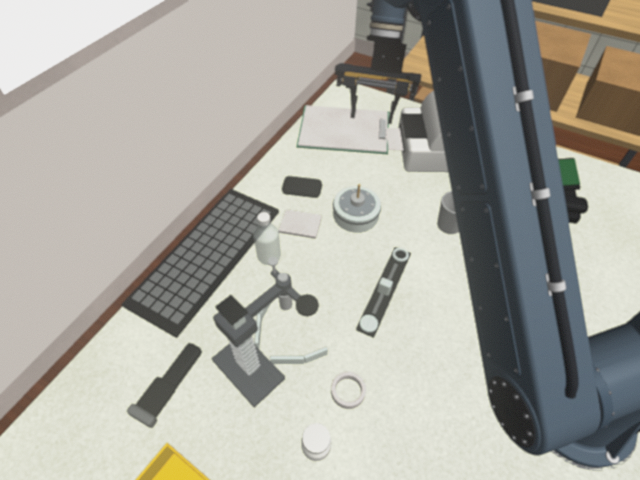

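View pics/top2.png

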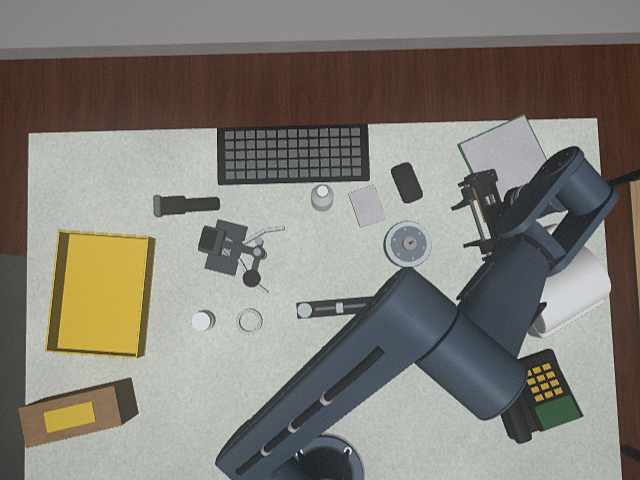

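Run:
```python
from h import *
c=load('top2');W=world(c)
for u,v in((575,175),(560,220),(540,250),(590,230),(515,225),(480,310),(500,370)): print(u,v,W[v,u].round(3))
```

```text
575 175 [ 0.67  -0.432  0.564]
560 220 [ 0.664 -0.677  0.003]
540 250 [ 0.545 -0.354  0.59 ]
590 230 [ 0.578 -0.454  0.558]
515 225 [ 0.588 -0.323  0.574]
480 310 [ 0.457 -0.225  0.679]
500 370 [ 0.382 -0.231  0.728]
```

Call:
move_arm:
  moves:
    - {"hand": 80, "x": -0.38, "y": 0, "z": 0.81, "wx": 0, "wy": 0, "wz": 0}
    - {"hand": 80, "x": -0.38, "y": 0, "z": 0.81, "wx": 0, "wy": 0, "wz": 0}
    - {"hand": 80, "x": -0.38, "y": 0, "z": 0.81, "wx": 0, "wy": 0, "wz": 0}
    - {"hand": 80, "x": -0.38, "y": 0, "z": 0.81, "wx": 0, "wy": 0, "wz": 0}
    - {"hand": 80, "x": -0.38, "y": 0, "z": 0.81, "wx": 0, "wy": 0, "wz": 0}
    - {"hand": 80, "x": -0.38, "y": 0, "z": 0.81, "wx": 0, "wy": 0, "wz": 0}
    - {"hand": 80, "x": -0.38, "y": 0, "z": 0.81, "wx": 0, "wy": 0, "wz": 0}
    - {"hand": 80, "x": -0.38, "y": 0, "z": 0.81, "wx": 0, "wy": 0, "wz": 0}
    - {"hand": 80, "x": -0.38, "y": 0, "z": 0.81, "wx": 0, "wy": 0, "wz": 0}
    - {"hand": 80, "x": -0.38, "y": 0, "z": 0.81, "wx": 0, "wy": 0, "wz": 0}
    - {"hand": 80, "x": 0, "y": 0, "z": 0, "wx": 0, "wy": 0, "wz": 0}

```text
time_s: 4.7
position: [0.6262, -0.3234, 0.0203]
tcp_rot: [[-0.238, 0.964, -0.117], [0.872, 0.265, 0.411], [0.427, -0.004, -0.904]]
force: [-0.8, -0.0, -0.2]
opening: 0.918
```

Run:
```python
from h import *
s=bot.read_state(); print(s['time_s'],s['position'],s['joint_positions'].round(1),s['force'],s['opening'])
snap('side','side3');snap('top','top3')
```

```text
4.7 [ 0.62620493 -0.32343285  0.02032214] [-42.1  58.4  59.8  13.2  83.8 -61.4] [-8.49690235e-01 -4.36847356e-04 -2.28918027e-01] 0.9180114207466196
```

View pics/side3.png

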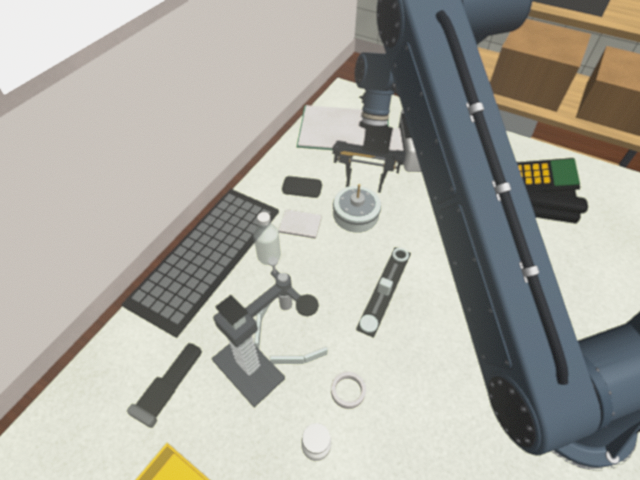

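View pics/top3.png

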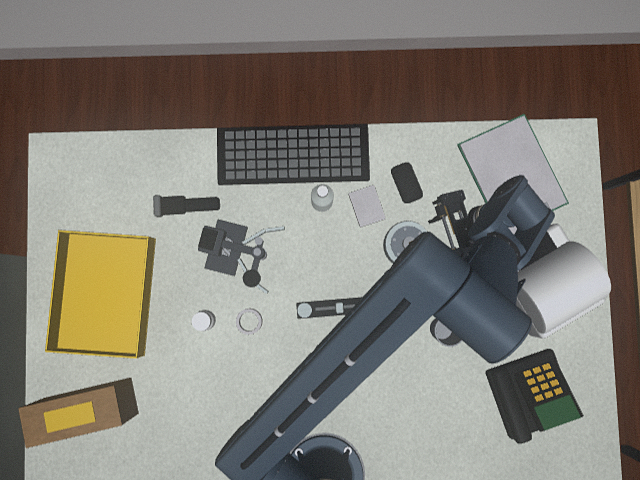

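Call:
move_arm:
  moves:
    - {"hand": 80, "x": 0.21, "y": 0, "z": 0.1, "wx": 0, "wy": 0, "wz": 0}
    - {"hand": 80, "x": 0.21, "y": 0, "z": 0.1, "wx": 0, "wy": 0, "wz": 0}
    - {"hand": 80, "x": 0.21, "y": 0, "z": 0.1, "wx": 0, "wy": 0, "wz": 0}
    - {"hand": 80, "x": 0.21, "y": 0, "z": 0.1, "wx": 0, "wy": 0, "wz": 0}
    - {"hand": 80, "x": 0.21, "y": 0, "z": 0.1, "wx": 0, "wy": 0, "wz": 0}
    - {"hand": 80, "x": 0.21, "y": 0, "z": 0.1, "wx": 0, "wy": 0, "wz": 0}
    - {"hand": 80, "x": 0.21, "y": 0, "z": 0.1, "wx": 0, "wy": 0, "wz": 0}
    - {"hand": 80, "x": 0.21, "y": 0, "z": 0.1, "wx": 0, "wy": 0, "wz": 0}
    - {"hand": 80, "x": 0.21, "y": 0, "z": 0.1, "wx": 0, "wy": 0, "wz": 0}
    - {"hand": 80, "x": 0.21, "y": 0, "z": 0.1, "wx": 0, "wy": 0, "wz": 0}
    - {"hand": 80, "x": 0.21, "y": 0, "z": 0.1, "wx": 0, "wy": 0, "wz": 0}
    - {"hand": 80, "x": 0.21, "y": 0, "z": 0.1, "wx": 0, "wy": 0, "wz": 0}

```text
time_s: 6.0
position: [0.6121, -0.2628, 0.024]
tcp_rot: [[-0.241, 0.965, -0.105], [0.879, 0.263, 0.399], [0.412, 0.004, -0.911]]
force: [1.2, -8.7, -0.1]
opening: 0.92
```

```bash
cat >> h.py <<'E'
def pod(c):
    W=world(c); g=c['image'].astype(int)
    m=(abs(W[...,2]-.07)<.004)&(W[...,1]>-.35)&(W[...,1]<.2)&(abs(W[...,0]-.57)<.08)
    n,l,st,ce=cv2.connectedComponentsWithStats(m.astype(np.uint8))
    if n<2: return None
    return [(int(st[i,4]),W[l==i].mean(0).round(4)) for i in range(1,n) if st[i,4]>15]
E
python3 - <<'E'
from h import *
s=bot.read_state(); print(s['time_s'],s['position'],s['force'],s['opening'])
print(pod(snap('side','side4')),pod(snap('top','top4')))
E
```

```text
6.0 [ 0.61209321 -0.26277791  0.02401771] [ 1.20951475 -8.73499943 -0.07019544] 0.9198454173078592
[(23, array([ 0.5728, -0.2871,  0.07  ])), (117, array([ 0.5984, -0.2085,  0.0702]))] []
```

View pics/side4.png

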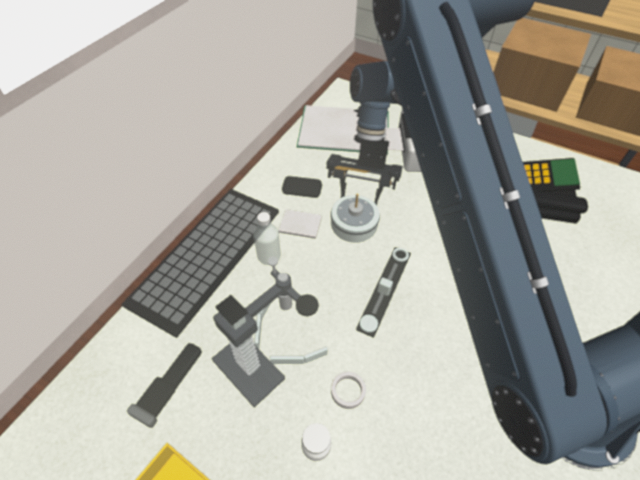

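Call:
move_arm:
  moves:
    - {"hand": 80, "x": 0.21, "y": 0, "z": 0.1, "wx": 0, "wy": 0, "wz": 0}
    - {"hand": 80, "x": 0.21, "y": 0, "z": 0.1, "wx": 0, "wy": 0, "wz": 0}
    - {"hand": 80, "x": 0.21, "y": 0, "z": 0.1, "wx": 0, "wy": 0, "wz": 0}
    - {"hand": 80, "x": 0.21, "y": 0, "z": 0.1, "wx": 0, "wy": 0, "wz": 0}
    - {"hand": 80, "x": 0.21, "y": 0, "z": 0.1, "wx": 0, "wy": 0, "wz": 0}
    - {"hand": 80, "x": 0.21, "y": 0, "z": 0.1, "wx": 0, "wy": 0, "wz": 0}
    - {"hand": 80, "x": 0.21, "y": 0, "z": 0.1, "wx": 0, "wy": 0, "wz": 0}
    - {"hand": 80, "x": 0.21, "y": 0, "z": 0.1, "wx": 0, "wy": 0, "wz": 0}
    - {"hand": 80, "x": 0.21, "y": 0, "z": 0.1, "wx": 0, "wy": 0, "wz": 0}
    - {"hand": 80, "x": 0.21, "y": 0, "z": 0.1, "wx": 0, "wy": 0, "wz": 0}
    - {"hand": 80, "x": 0.21, "y": 0, "z": 0.1, "wx": 0, "wy": 0, "wz": 0}
    - {"hand": 80, "x": 0.21, "y": 0, "z": 0.1, "wx": 0, "wy": 0, "wz": 0}
    - {"hand": 80, "x": 0.21, "y": 0, "z": 0.1, "wx": 0, "wy": 0, "wz": 0}
    - {"hand": 80, "x": 0.21, "y": 0, "z": 0.1, "wx": 0, "wy": 0, "wz": 0}
    - {"hand": 80, "x": 0.21, "y": 0, "z": 0.1, "wx": 0, "wy": 0, "wz": 0}
    - {"hand": 80, "x": 0.21, "y": 0, "z": 0.1, "wx": 0, "wy": 0, "wz": 0}
    - {"hand": 80, "x": 0.21, "y": 0, "z": 0.1, "wx": 0, "wy": 0, "wz": 0}
    - {"hand": 80, "x": 0.21, "y": 0, "z": 0.1, "wx": 0, "wy": 0, "wz": 0}
    - {"hand": 80, "x": 0.21, "y": 0, "z": 0.1, "wx": 0, "wy": 0, "wz": 0}
    - {"hand": 80, "x": 0.21, "y": 0, "z": 0.1, "wx": 0, "wy": 0, "wz": 0}

```text
time_s: 8.1
position: [0.583, -0.1516, 0.0236]
tcp_rot: [[-0.242, 0.965, -0.102], [0.879, 0.263, 0.398], [0.41, 0.007, -0.912]]
force: [2.9, -9.9, 4.1]
opening: 0.92
```

Run:
```python
from h import *
s=bot.read_state(); print(s['time_s'],s['position'],s['force'],s['joint_positions'].round(1))
print(pod(snap('side','side5')),pod(snap('top','top5')))
```

```text
8.1 [ 0.58301381 -0.15161943  0.02360781] [ 2.89242521 -9.88404898  4.1022241 ] [-33.5  50.1  82.4  17.4  66.9 -58.4]
[(27, array([ 0.6316, -0.1514,  0.0698])), (23, array([ 0.5428, -0.1748,  0.0701])), (141, array([ 0.5697, -0.0973,  0.0704]))] []
```

View pics/side5.png

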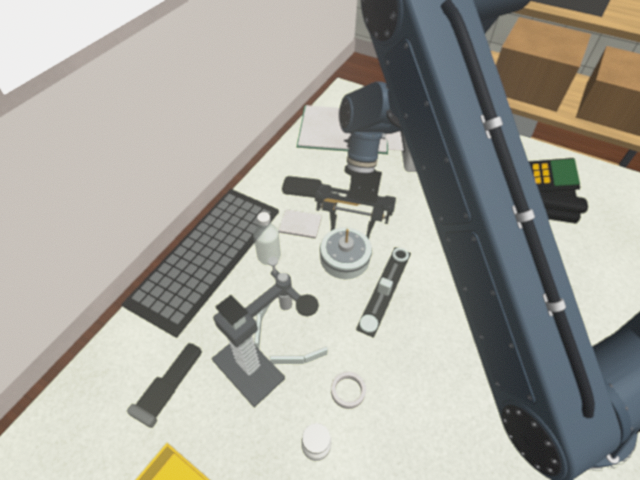

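View pics/top5.png

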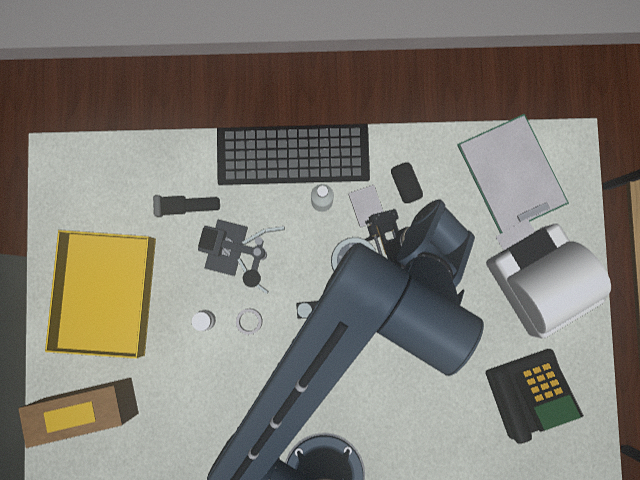

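Call:
move_arm:
  moves:
    - {"hand": 80, "x": 0.21, "y": 0, "z": 0.1, "wx": 0, "wy": 0, "wz": 0}
    - {"hand": 80, "x": 0.21, "y": 0, "z": 0.1, "wx": 0, "wy": 0, "wz": 0}
    - {"hand": 80, "x": 0.21, "y": 0, "z": 0.1, "wx": 0, "wy": 0, "wz": 0}
    - {"hand": 80, "x": 0.21, "y": -0.05, "z": 0.1, "wx": -0.53, "wy": 0, "wz": 1.13}
    - {"hand": 80, "x": 0.21, "y": -0.05, "z": 0.1, "wx": -0.53, "wy": 0, "wz": 1.13}
    - {"hand": 80, "x": 0.21, "y": -0.05, "z": 0.1, "wx": -0.53, "wy": 0, "wz": 1.13}
    - {"hand": 80, "x": 0.21, "y": -0.05, "z": 0.1, "wx": -0.53, "wy": 0, "wz": 1.13}
    - {"hand": 80, "x": 0.21, "y": -0.05, "z": 0.1, "wx": -0.53, "wy": 0, "wz": 1.13}
    - {"hand": 80, "x": 0.21, "y": -0.05, "z": 0.1, "wx": -0.53, "wy": 0, "wz": 1.13}
    - {"hand": 80, "x": 0.21, "y": -0.05, "z": 0.1, "wx": -0.53, "wy": 0, "wz": 1.13}
    - {"hand": 80, "x": 0.21, "y": -0.05, "z": 0.1, "wx": -0.53, "wy": 0, "wz": 1.13}
    - {"hand": 80, "x": 0.21, "y": -0.05, "z": 0.1, "wx": -0.53, "wy": 0, "wz": 1.13}
    - {"hand": 80, "x": 0.21, "y": -0.05, "z": 0.1, "wx": -0.53, "wy": 0, "wz": 1.13}
    - {"hand": 80, "x": 0.21, "y": -0.05, "z": 0.1, "wx": -0.53, "wy": 0, "wz": 1.13}
    - {"hand": 80, "x": 0.21, "y": -0.05, "z": 0.1, "wx": -0.53, "wy": 0, "wz": 1.13}

```text
time_s: 9.7
position: [0.554, -0.0686, 0.0231]
tcp_rot: [[-0.008, 1.0, 0.009], [0.911, 0.003, 0.412], [0.412, 0.011, -0.911]]
force: [0.6, -12.8, 8.4]
opening: 0.922
```

Run:
```python
from h import *
s=bot.read_state(); print(s['time_s'],s['position'],s['force'],s['joint_positions'].round(1))
print(pod(snap('side','side6')),pod(snap('top','top6')))
```

```text
9.7 [ 0.55399809 -0.06863491  0.02309971] [  0.60085289 -12.75408541   8.35493635] [-30.4  46.2  96.1  26.7  53.3 -49.8]
[(32, array([ 0.6002, -0.084 ,  0.0702])), (24, array([ 0.5074, -0.079 ,  0.0697])), (160, array([ 0.5542, -0.0132,  0.0705]))] []
```

View pics/side6.png

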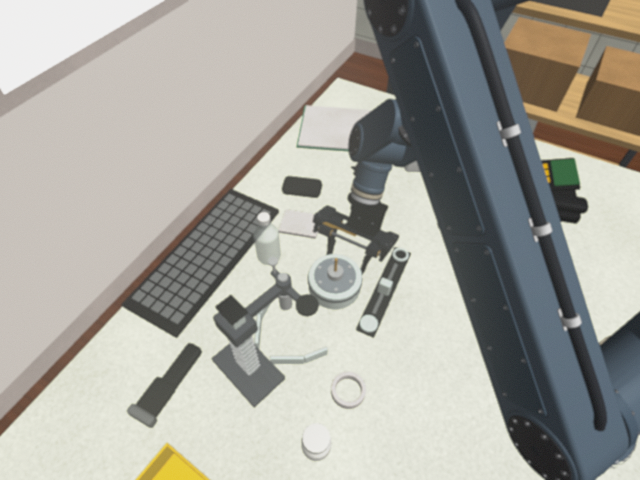

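View pics/top6.png

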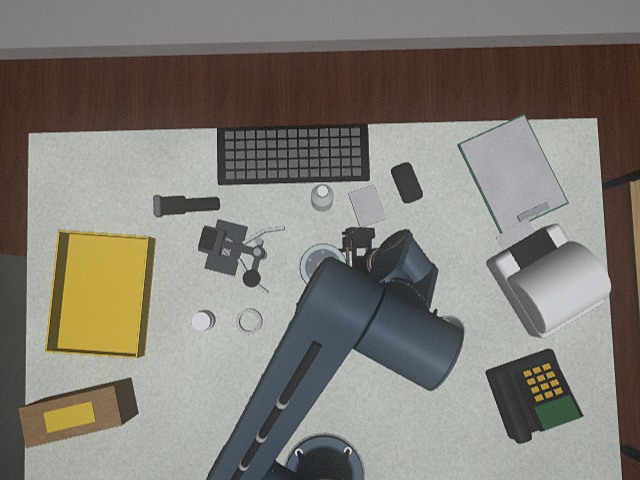

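Call:
move_arm:
  moves:
    - {"hand": 80, "x": 0.21, "y": -0.05, "z": 0.1, "wx": -0.53, "wy": 0, "wz": 1.13}
    - {"hand": 80, "x": 0.21, "y": -0.05, "z": 0.1, "wx": -0.53, "wy": 0, "wz": 1.13}
    - {"hand": 80, "x": 0.21, "y": -0.05, "z": 0.1, "wx": -0.53, "wy": 0, "wz": 1.13}
    - {"hand": 80, "x": 0.21, "y": -0.05, "z": 0.1, "wx": -0.53, "wy": 0, "wz": 1.13}
    - {"hand": 80, "x": 0.21, "y": -0.05, "z": 0.1, "wx": -0.53, "wy": 0, "wz": 1.13}
    - {"hand": 80, "x": 0.21, "y": -0.05, "z": 0.1, "wx": -0.53, "wy": 0, "wz": 1.13}
    - {"hand": 80, "x": 0.21, "y": -0.05, "z": 0.1, "wx": -0.53, "wy": 0, "wz": 1.13}
    - {"hand": 80, "x": 0.21, "y": -0.05, "z": 0.1, "wx": -0.53, "wy": 0, "wz": 1.13}
    - {"hand": 80, "x": 0.21, "y": -0.05, "z": 0.1, "wx": -0.53, "wy": 0, "wz": 1.13}
    - {"hand": 80, "x": 0.21, "y": -0.05, "z": 0.1, "wx": -0.53, "wy": 0, "wz": 1.13}
    - {"hand": 80, "x": 0.21, "y": -0.05, "z": 0.1, "wx": -0.53, "wy": 0, "wz": 1.13}
    - {"hand": 80, "x": 0.21, "y": -0.05, "z": 0.1, "wx": -0.53, "wy": 0, "wz": 1.13}

```text
time_s: 11.0
position: [0.5463, 0.003, 0.0225]
tcp_rot: [[0.227, 0.967, 0.117], [0.88, -0.256, 0.4], [0.416, 0.013, -0.909]]
force: [-2.9, -14.1, 11.2]
opening: 0.92
```

Run:
```python
from h import *
s=bot.read_state(); print(s['time_s'],s['position'],s['force'],s['joint_positions'].round(1))
print(pod(snap('side','side7')),pod(snap('top','top7')))
```

```text
11.0 [0.5462569  0.00303445 0.02254009] [ -2.93038228 -14.14121489  11.2152045 ] [-25.4  44.3 105.   38.4  41.5 -42.2]
[(33, array([ 0.5874, -0.0218,  0.0701])), (23, array([0.499 , 0.0055, 0.0696])), (148, array([0.5597, 0.0537, 0.0707]))] [(83, array([0.5614, 0.0534, 0.0705]))]
```

View pics/side7.png

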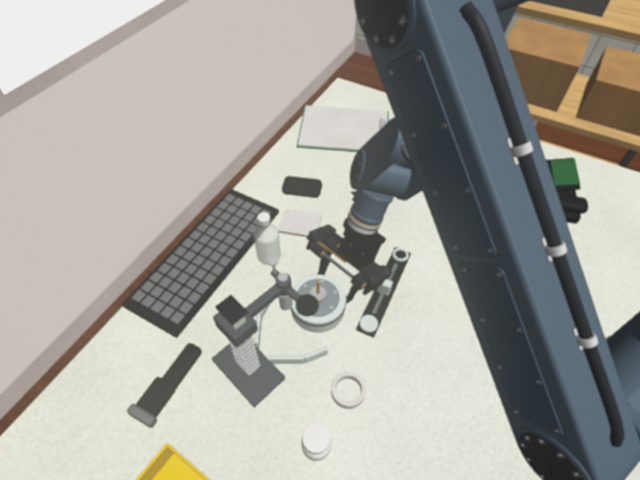

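View pics/top7.png

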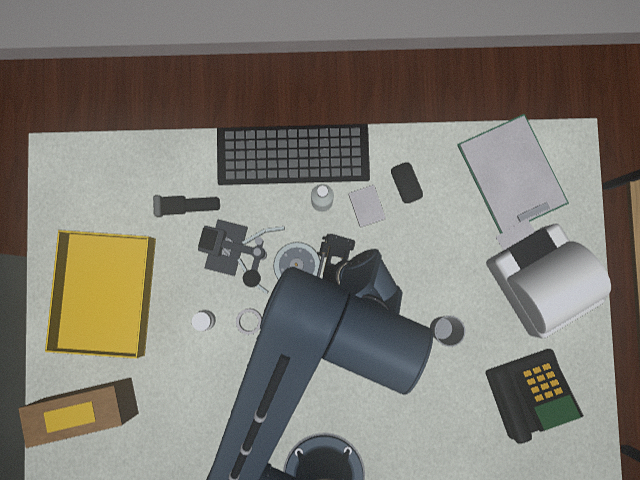

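Call:
move_arm:
  moves:
    - {"hand": 80, "x": 0.21, "y": 0, "z": 0.1, "wx": 0, "wy": 0, "wz": 0}
    - {"hand": 80, "x": 0.21, "y": 0, "z": 0.09, "wx": 0, "wy": 0, "wz": 0}
    - {"hand": 80, "x": 0.21, "y": 0, "z": 0.09, "wx": 0, "wy": 0, "wz": 0}
    - {"hand": 80, "x": 0.21, "y": 0, "z": 0.09, "wx": 0, "wy": 0, "wz": 0}
    - {"hand": 80, "x": 0.21, "y": 0, "z": 0.09, "wx": 0, "wy": 0, "wz": 0}
    - {"hand": 80, "x": 0.21, "y": 0, "z": 0.09, "wx": 0, "wy": 0, "wz": 0}
    - {"hand": 80, "x": 0.21, "y": 0, "z": 0.1, "wx": 0, "wy": 0, "wz": 0}
    - {"hand": 80, "x": 0.21, "y": 0, "z": 0.1, "wx": 0, "wy": 0, "wz": 0}
    - {"hand": 80, "x": 0.21, "y": 0, "z": 0.1, "wx": 0, "wy": 0, "wz": 0}
    - {"hand": 80, "x": 0.21, "y": 0, "z": 0.1, "wx": 0, "wy": 0, "wz": 0}
    - {"hand": 80, "x": 0.21, "y": 0, "z": 0.1, "wx": 0, "wy": 0, "wz": 0}
    - {"hand": 80, "x": 0.21, "y": 0, "z": 0.1, "wx": 0, "wy": 0, "wz": 0}

```text
time_s: 12.3
position: [0.5619, 0.0721, 0.0223]
tcp_rot: [[0.227, 0.967, 0.113], [0.879, -0.254, 0.403], [0.419, 0.008, -0.908]]
force: [-2.2, -9.7, 5.4]
opening: 0.921
```

Run:
```python
from h import *
s=bot.read_state(); print(s['time_s'],s['position'],s['force'],s['joint_positions'].round(1))
print(pod(snap('side','side8')),pod(snap('top','top8')))
```

```text
12.3 [0.56194724 0.07211512 0.0223027 ] [-2.17192541 -9.69073347  5.37132153] [-17.6  44.5 104.2  40.8  39.8 -36.8]
[(32, array([0.6041, 0.0472, 0.0702])), (154, array([0.5764, 0.1281, 0.0705]))] [(104, array([0.5725, 0.1215, 0.0707]))]
```

View pics/side8.png

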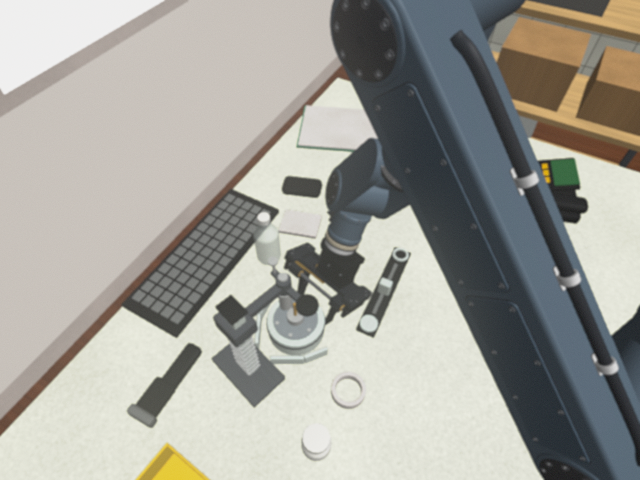

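View pics/top8.png

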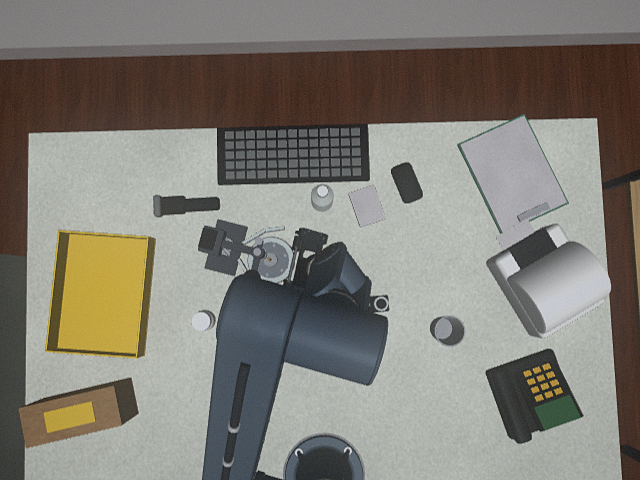

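Call:
move_arm:
  moves:
    - {"hand": 80, "x": 0.11, "y": 0, "z": 0.05, "wx": 0, "wy": 0, "wz": 0}
    - {"hand": 80, "x": 0.11, "y": 0, "z": 0.05, "wx": 0, "wy": 0, "wz": 0}
    - {"hand": 80, "x": 0.11, "y": 0, "z": 0.05, "wx": 0, "wy": 0, "wz": 0}
    - {"hand": 80, "x": 0.11, "y": 0, "z": 0.05, "wx": 0, "wy": 0, "wz": 0}

```text
time_s: 12.8
position: [0.5648, 0.0839, 0.0223]
tcp_rot: [[0.227, 0.967, 0.113], [0.879, -0.254, 0.403], [0.419, 0.007, -0.908]]
force: [-1.5, -9.1, 3.3]
opening: 0.918
```

Call:
move_arm:
  moves:
    - {"hand": 80, "x": 0.11, "y": 0, "z": 0.05, "wx": 0, "wy": 0, "wz": 0}

```text
time_s: 12.9
position: [0.5655, 0.0857, 0.0221]
tcp_rot: [[0.226, 0.967, 0.113], [0.881, -0.253, 0.401], [0.417, 0.009, -0.909]]
force: [-6.2, -20.3, 7.7]
opening: 0.916
```

Call:
move_arm:
  moves:
    - {"hand": 80, "x": 0.11, "y": 0, "z": 0.05, "wx": 0, "wy": 0, "wz": 0}

```text
time_s: 13.0
position: [0.5663, 0.0863, 0.0219]
tcp_rot: [[0.224, 0.968, 0.114], [0.883, -0.251, 0.397], [0.413, 0.011, -0.911]]
force: [-8.9, -30.2, 12.7]
opening: 0.923
```

Run:
```python
from h import *
s=bot.read_state(); print(s['time_s'],s['position'],s['force'],s['joint_positions'].round(1))
for n in('side','top'):
    c=snap(n,n+'9'); print(pod(c))
    o=(230,250) if n=='side' else (190,200)
    a=c['image'][o[1]:o[1]+130,o[0]:o[0]+170,::-1]; cv2.imwrite(f'pics/{n}9z.png',cv2.resize(a,None,fx=4.5,fy=4.5,interpolation=cv2.INTER_CUBIC))
```

```text
13.0 [0.56631464 0.08627101 0.02188501] [ -8.92950654 -30.20550036  12.71350353] [-15.8  44.5 103.8  40.9  39.1 -35.2]
[(32, array([0.6076, 0.0623, 0.0697])), (187, array([0.5796, 0.138 , 0.0705]))]
[(77, array([0.5724, 0.1306, 0.0706]))]
```

View pics/side9z.png

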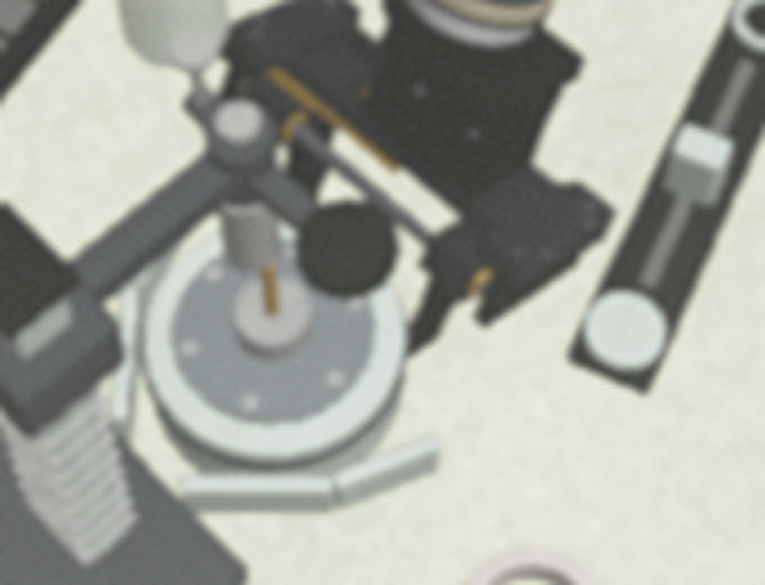

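View pics/top9z.png

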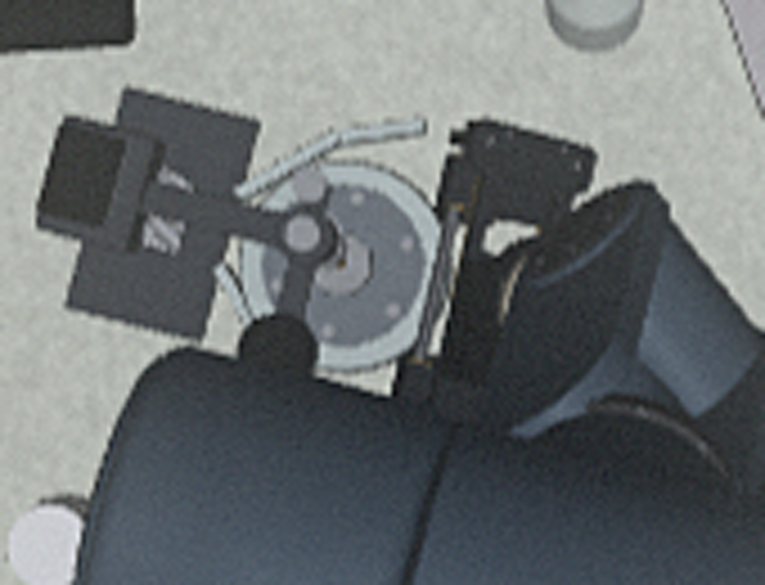

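```bash
cat >> h.py <<'E'
def rim(c):
    from scipy.optimize import least_squares
    W=world(c); m=(abs(W[...,2]-.05)<.003)&(np.hypot(W[...,0]-.581,W[...,1]-.139)<.072)
    q=W[m][:,:2]; (x,y),r=cv2.minEnclosingCircle(q.astype(np.float32))
    # outer edge points per angle
    a=np.round(np.degrees(np.arctan2(q[:,1]-y,q[:,0]-x))/8); rr=np.hypot(q[:,0]-x,q[:,1]-y)
    e=np.array([q[a==k][rr[a==k].argmax()] for k in np.unique(a) if rr[a==k].max()>.05])
    f=least_squares(lambda p:np.hypot(e[:,0]-p[0],e[:,1]-p[1])-.062,[x,y],loss='soft_l1',f_scale=.001)
    return (x,y,r),f.x.round(4),len(e)
E
python3 - <<'E'
from h import *
for n in('side','top'): print(rim(load(n+'9')))
c=load('side9');W=world(c)
# V plates in side view top z .03
for n in('side0','top0'):
    W=world(load(n));nx=np.array([.259,.966]);ny=np.array([-.966,.259])
    m=(abs(W[...,2]-.03)<.0025)&(np.hypot(W[...,0]-.584,W[...,1]-.139)<.12)
    q=W[m][:,:2]-[.584,.1395]; a=q@nx;b=q@ny
    for sgn in(1,-1):
        k=(b*sgn>8e-3)&(a>-.01)&(a<.09)
        if k.sum()>8:
            aa,bb=a[k],b[k]*sgn; print(n,sgn,k.sum(),'dist of plate midline along 45',np.round(((aa+bb)/2**.5).mean(),4),((aa+bb)/2**.5).min().round(4),((aa+bb)/2**.5).max().round(4),'slope',np.polyfit(bb,aa,1).round(3))
E
```

```text
((0.5765233039855957, 0.13507992029190063, 0.06584291160106659), array([0.5801, 0.1364]), 37)
((0.5759783983230591, 0.13587038218975067, 0.06245861575007439), array([0.576 , 0.1365]), 39)
side0 1 186 dist of plate midline along 45 0.063 0.0489 0.0701 slope [-1.162  0.098]
side0 -1 92 dist of plate midline along 45 0.0667 0.0593 0.0719 slope [-1.07   0.098]
top0 1 44 dist of plate midline along 45 0.0627 0.0517 0.0698 slope [-1.256  0.102]
top0 -1 68 dist of plate midline along 45 0.0613 0.0503 0.068 slope [-1.223  0.099]
```

Call:
move_arm:
  moves:
    - {"hand": 80, "x": -0.2, "y": 0, "z": -0.09, "wx": 0, "wy": 0, "wz": 0}
    - {"hand": 80, "x": -0.2, "y": 0, "z": -0.09, "wx": 0, "wy": 0, "wz": 0}
    - {"hand": 80, "x": -0.3, "y": 0, "z": -0.14, "wx": 0, "wy": 0, "wz": 0}
    - {"hand": 80, "x": -0.5, "y": 0, "z": -0.24, "wx": 0, "wy": 0, "wz": 0}
    - {"hand": 80, "x": -0.8, "y": 0, "z": -0.38, "wx": 0, "wy": 0, "wz": 0}
    - {"hand": 80, "x": -0.9, "y": 0, "z": -0.43, "wx": 0, "wy": 0, "wz": 0}
    - {"hand": 80, "x": -0.9, "y": 0, "z": -0.43, "wx": 0, "wy": 0, "wz": 0}
    - {"hand": 0, "x": -0.3, "y": 0, "z": -1, "wx": 0, "wy": 0, "wz": 0}
    - {"hand": 0, "x": 0, "y": 0, "z": -1, "wx": 0, "wy": 0, "wz": 0}
    - {"hand": 0, "x": 0, "y": 0, "z": -1, "wx": 0, "wy": 0, "wz": 0}
    - {"hand": 0, "x": 0, "y": 0, "z": -1, "wx": 0, "wy": 0, "wz": 0}
    - {"hand": 0, "x": 0, "y": 0, "z": -1, "wx": 0, "wy": 0, "wz": 0}
    - {"hand": 0, "x": 0, "y": 0, "z": -1, "wx": 0, "wy": 0, "wz": 0}
    - {"hand": 0, "x": 0, "y": 0, "z": -1, "wx": 0, "wy": 0, "wz": 0}
    - {"hand": 0, "x": 0, "y": 0, "z": -1, "wx": 0, "wy": 0, "wz": 0}
    - {"hand": 0, "x": 0, "y": 0, "z": -1, "wx": 0, "wy": 0, "wz": 0}

```text
time_s: 14.7
position: [0.5111, -0.1081, 0.2239]
tcp_rot: [[0.229, 0.968, 0.107], [0.877, -0.253, 0.409], [0.423, -0.0, -0.906]]
force: [0.2, -0.3, -1.0]
opening: 0.182
```

Run:
```python
from h import *
s=bot.read_state(); print(s['time_s'],s['position'],s['force'],s['joint_positions'].round(1),s['opening'])
for n in('side','top'):
    c=snap(n,n+'10'); print(pod(c),rim(c))
    o=(230,250) if n=='side' else (190,200)
    a=c['image'][o[1]:o[1]+130,o[0]:o[0]+170,::-1]; cv2.imwrite(f'pics/{n}10z.png',cv2.resize(a,None,fx=4.5,fy=4.5,interpolation=cv2.INTER_CUBIC))
```

```text
14.7 [ 0.51109073 -0.10807941  0.2239034 ] [ 0.16705036 -0.26149752 -1.04042999] [-38.   25.2  97.1  24.4  70.  -34.3] 0.18188551106046924
[(193, array([0.5792, 0.1383, 0.0706]))] ((0.5801682472229004, 0.13667923212051392, 0.062182165682315826), array([0.5803, 0.1364]), 36)
[(78, array([0.5735, 0.1314, 0.0701]))] ((0.5764414072036743, 0.1354777216911316, 0.06176750361919403), array([0.5764, 0.1361]), 36)
```

View pics/side10z.png

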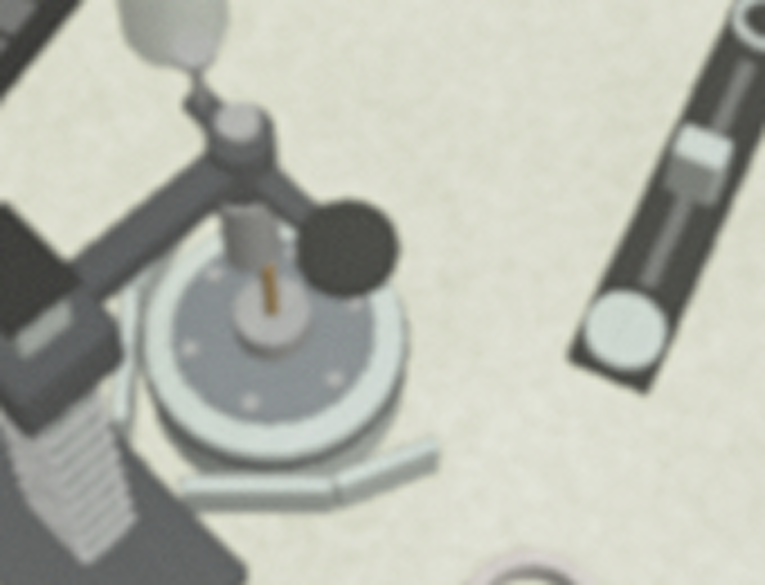

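View pics/top10z.png

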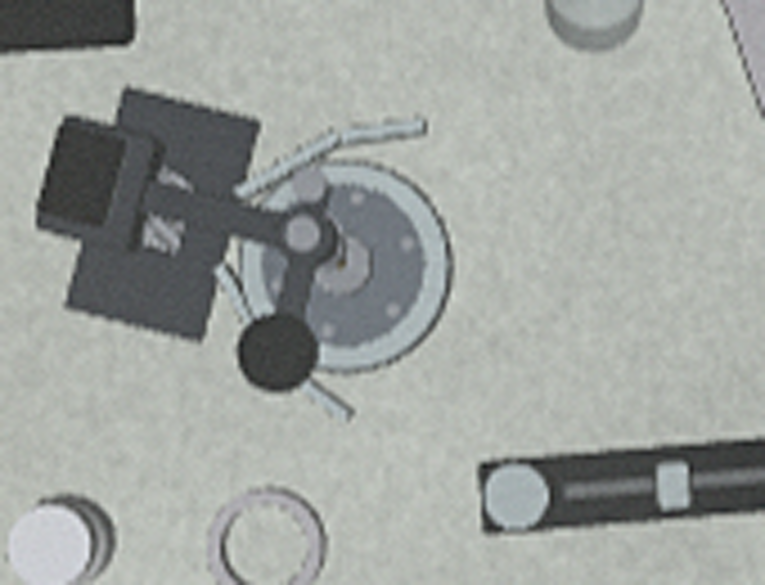

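View pics/top10.png

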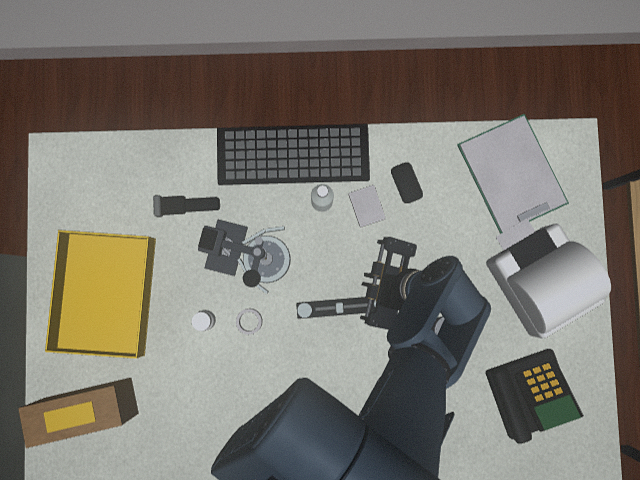

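Run:
```python
from h import *
for t,o in(('top10',(205,215)),('side10',(235,255))):
    c=load(t); a=c['image'][o[1]:o[1]+100,o[0]:o[0]+100,::-1].copy()
    a=cv2.resize(a,None,fx=6,fy=6,interpolation=cv2.INTER_CUBIC); cv2.imwrite(f'pics/{t}zz.png',a)
```

```text
(no output)
```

View pics/top10zz.png

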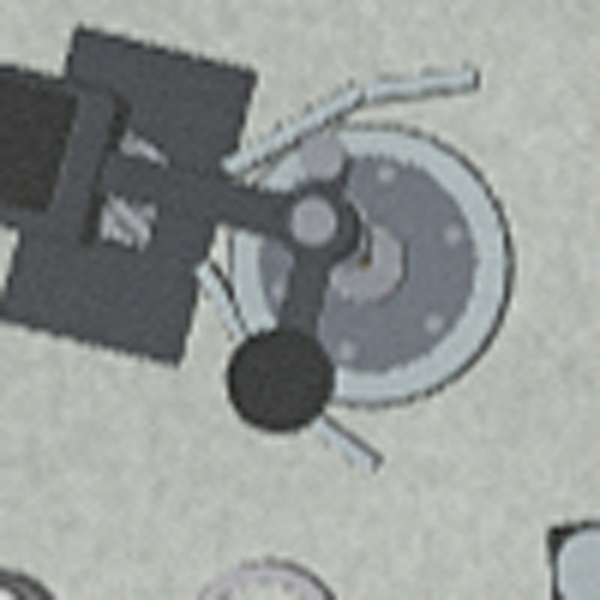

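View pics/side10zz.png

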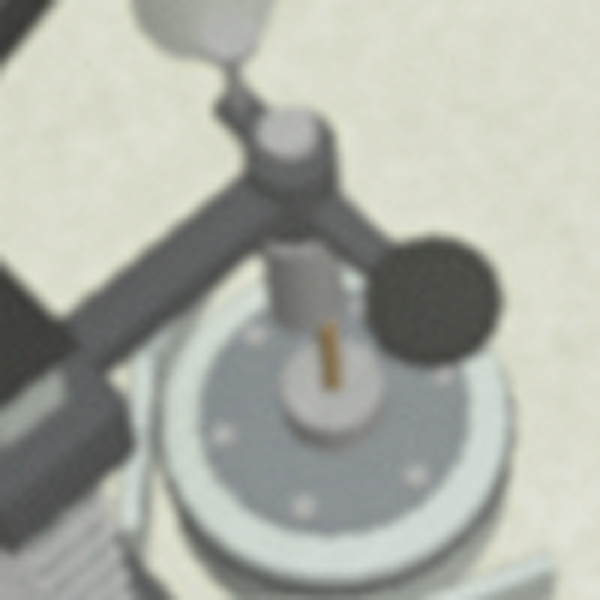

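Run:
```python
from h import *
c=load('top10'); P=lambda u,v,h:ray(c,205+(u+.5)/6-.5,215+(v+.5)/6-.5,h)[:2]
A,B=P(240,176,.03),P(362,106,.03); C,D=P(215,264,.03),P(253,328,.03); 
E1=P(318,416,.03);
print('wing',E1,A,B,C,D)
def off(p,q,ctr):
    d=(q-p)/np.linalg.norm(q-p); n=np.array([-d[1],d[0]]); return n*np.sign(n@(p-ctr)),d
ctr=np.array([.58,.138]); n1,d1=off(A,B,ctr); n2,d2=off(C,D,ctr)
print('normals',np.degrees(np.arctan2(n1[1],n1[0])),np.degrees(np.arctan2(n2[1],n2[0])))
# force ideal normals from yaw avg
y=(np.degrees(np.arctan2(n1[1],n1[0]))+np.degrees(np.arctan2(n2[1],n2[0])))/2
for yaw in (y,74,75.5):
    m1=np.array([np.cos(np.radians(yaw-45)),np.sin(np.radians(yaw-45))]);m2=np.array([-m1[1],m1[0]])
    M=np.array([m1,m2]); cen=np.linalg.solve(M,[m1@(A+B)/2-.062,m2@(C+D)/2-.062]); print(yaw,'nest',cen)
print('pod rim',P(369.5,264,.05),'collar',P(366,266,.07))
print('pod diam',np.linalg.norm(P(232,264,.05)-P(507,264,.05)),np.linalg.norm(P(369,124,.05)-P(369,404,.05)))
print('rod',P(315,221,.23),'post',P(322,156,.255),'pad',P(281,379,.21))
c=load('side10');S=lambda u,v,h:ray(c,235+(u+.5)/6-.5,255+(v+.5)/6-.5,h)[:2]
print('side: rod',S(289,134,.23),'pad',S(434,301,.21),'collar',S(331,388,.07),'noz bottom front',S(304,329,.128),'rim',S(337,404,.05))
```

```text
wing [0.51132424 0.16149306] [0.62009409 0.19432857] [0.65018571 0.13881923] [0.58076693 0.20628082] [0.55154125 0.18979028]
normals 28.462129977015188 119.43379784721547
73.94796391211533 nest [0.58140846 0.13562077]
74 nest [0.58141673 0.13560782]
75.5 nest [0.58165737 0.13521097]
pod rim [0.57752855 0.13503914] collar [0.57545503 0.13462839]
pod diam 0.12160419046931185 0.12410385434933334
rod [0.58344406 0.13797579] post [0.60593392 0.13196323] pad [0.52380349 0.15474187]
side: rod [0.58438865 0.13972604] pad [0.52417768 0.15802161] collar [0.57958301 0.13766113] noz bottom front [0.58029289 0.14830495] rim [0.5807247 0.1334914]
```

Call:
move_arm:
  moves:
    - {"hand": 0, "x": 0, "y": 0, "z": 0, "wx": -2.1, "wy": 0, "wz": 4.5}
    - {"hand": 0, "x": 0, "y": 0, "z": 0, "wx": -2.1, "wy": 0, "wz": 4.5}
    - {"hand": 0, "x": 0, "y": 0, "z": 0, "wx": -2.1, "wy": 0, "wz": 4.5}
    - {"hand": 0, "x": 0.66, "y": -0.31, "z": 0.31, "wx": 0, "wy": 0, "wz": 0}
    - {"hand": 0, "x": 0.66, "y": -0.31, "z": 0.31, "wx": 0, "wy": 0, "wz": 0}
    - {"hand": 0, "x": 0.66, "y": -0.31, "z": 0.31, "wx": 0, "wy": 0, "wz": 0}
    - {"hand": 0, "x": 0.66, "y": -0.31, "z": 0.31, "wx": 0, "wy": 0, "wz": 0}
    - {"hand": 0, "x": 0.66, "y": -0.31, "z": 0.31, "wx": 0, "wy": 0, "wz": 0}
    - {"hand": 0, "x": 0.66, "y": -0.31, "z": 0.31, "wx": 0, "wy": 0, "wz": 0}
    - {"hand": 0, "x": 0.66, "y": -0.31, "z": 0.31, "wx": 0, "wy": 0, "wz": 0}
    - {"hand": 0, "x": 0.66, "y": -0.31, "z": 0.31, "wx": 0, "wy": 0, "wz": 0}
    - {"hand": 0, "x": 0, "y": 0, "z": 0, "wx": 0, "wy": 0, "wz": 0}

```text
time_s: 16.0
position: [0.5281, 0.0524, 0.2216]
tcp_rot: [[0.445, 0.872, 0.205], [0.789, -0.49, 0.37], [0.423, -0.003, -0.906]]
force: [-0.1, 0.2, -0.5]
opening: 0.004
```

Call:
move_arm:
  moves:
    - {"hand": 0, "x": -0.34, "y": 0, "z": 0.73, "wx": 0, "wy": 0, "wz": 0}
    - {"hand": 0, "x": -0.34, "y": 0, "z": 0.73, "wx": 0, "wy": 0, "wz": 0}
    - {"hand": 0, "x": -0.34, "y": 0, "z": 0.73, "wx": 0, "wy": 0, "wz": 0}
    - {"hand": 0, "x": -0.34, "y": 0, "z": 0.73, "wx": 0, "wy": 0, "wz": 0}
    - {"hand": 0, "x": -0.34, "y": 0, "z": 0.73, "wx": 0, "wy": 0, "wz": 0}
    - {"hand": 0, "x": 0, "y": 0, "z": 0, "wx": 0, "wy": 0, "wz": 0}

```text
time_s: 16.6
position: [0.528, 0.0498, 0.1194]
tcp_rot: [[0.449, 0.87, 0.204], [0.788, -0.493, 0.369], [0.422, -0.005, -0.907]]
force: [-0.8, 0.2, -0.0]
opening: 0.003
```

Run:
```python
from h import *
s=bot.read_state(); print(s['time_s'],s['position'],s['force'],s['joint_positions'].round(1),s['opening'])
for n in('side','top'):
    c=snap(n,n+'11')
```

```text
16.6 [0.52802861 0.04980257 0.11938896] [-0.7717178   0.22315118 -0.01966669] [-21.4  31.5 110.8  39.2  41.4 -22.5] 0.002542665656992112
```

View pics/side11.png

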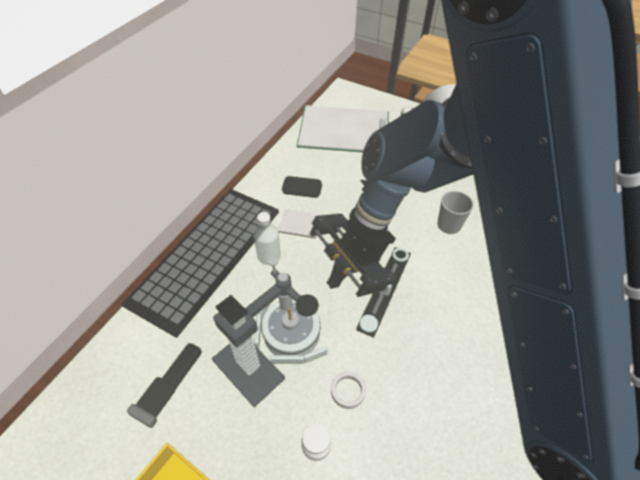

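Call:
move_arm:
  moves:
    - {"hand": 0, "x": -0.33, "y": 0, "z": 0.71, "wx": 0, "wy": 0, "wz": 0}
    - {"hand": 0, "x": -0.33, "y": 0, "z": 0.71, "wx": 0, "wy": 0, "wz": 0}
    - {"hand": 0, "x": -0.33, "y": 0, "z": 0.71, "wx": 0, "wy": 0, "wz": 0}
    - {"hand": 0, "x": -0.33, "y": 0, "z": 0.71, "wx": 0, "wy": 0, "wz": 0}
    - {"hand": 0, "x": -0.33, "y": 0, "z": 0.71, "wx": 0, "wy": 0, "wz": 0}
    - {"hand": 0, "x": 0.21, "y": 0, "z": 0.1, "wx": 0, "wy": 0, "wz": 0}
    - {"hand": 0, "x": 0.21, "y": 0, "z": 0.1, "wx": 0, "wy": 0, "wz": 0}
    - {"hand": 0, "x": 0.21, "y": 0, "z": 0.1, "wx": 0, "wy": 0, "wz": 0}
    - {"hand": 0, "x": 0, "y": 0, "z": 0, "wx": 0, "wy": 0, "wz": 0}

```text
time_s: 17.6
position: [0.54, 0.0659, 0.0254]
tcp_rot: [[0.444, 0.871, 0.211], [0.789, -0.492, 0.367], [0.424, 0.004, -0.906]]
force: [0.3, 0.1, -0.3]
opening: 0.007
```

Call:
move_arm:
  moves:
    - {"hand": 0, "x": 0.11, "y": 0, "z": 0.05, "wx": 0, "wy": 0, "wz": 0}
    - {"hand": 0, "x": 0.11, "y": 0, "z": 0.05, "wx": 0, "wy": 0, "wz": 0}

```text
time_s: 17.8
position: [0.5423, 0.0705, 0.0248]
tcp_rot: [[0.446, 0.87, 0.21], [0.789, -0.493, 0.367], [0.423, 0.002, -0.906]]
force: [0.2, -0.6, 0.2]
opening: 0.007
```

Call:
move_arm:
  moves:
    - {"hand": 0, "x": 0.11, "y": 0, "z": 0.05, "wx": 0, "wy": 0, "wz": 0}

```text
time_s: 17.9
position: [0.5436, 0.0732, 0.0245]
tcp_rot: [[0.446, 0.87, 0.21], [0.789, -0.493, 0.368], [0.423, 0.001, -0.906]]
force: [-0.0, -0.7, 0.7]
opening: 0.006
```

Call:
move_arm:
  moves:
    - {"hand": 0, "x": 0.11, "y": 0, "z": 0.05, "wx": 0, "wy": 0, "wz": 0}

```text
time_s: 18.0
position: [0.5448, 0.0751, 0.0242]
tcp_rot: [[0.446, 0.87, 0.209], [0.789, -0.493, 0.366], [0.422, 0.002, -0.907]]
force: [-6.6, -10.1, 6.0]
opening: 0.007
```

Contact; continue a little.

Call:
move_arm:
  moves:
    - {"hand": 0, "x": 0.07, "y": 0, "z": 0.03, "wx": 0, "wy": 0, "wz": 0}

```text
time_s: 18.1
position: [0.5449, 0.0754, 0.0241]
tcp_rot: [[0.446, 0.87, 0.209], [0.791, -0.492, 0.363], [0.419, 0.004, -0.908]]
force: [-11.6, -16.9, 10.6]
opening: 0.006
```

Call:
move_arm:
  moves:
    - {"hand": 0, "x": 0.07, "y": 0, "z": 0.03, "wx": 0, "wy": 0, "wz": 0}

```text
time_s: 18.2
position: [0.5456, 0.0755, 0.0241]
tcp_rot: [[0.446, 0.87, 0.21], [0.792, -0.493, 0.36], [0.417, 0.005, -0.909]]
force: [-12.3, -19.9, 12.2]
opening: 0.004
```

Call:
move_arm:
  moves:
    - {"hand": 0, "x": 0.07, "y": 0, "z": 0.03, "wx": 0, "wy": 0, "wz": 0}

```text
time_s: 18.3
position: [0.5472, 0.0757, 0.0241]
tcp_rot: [[0.447, 0.869, 0.212], [0.792, -0.495, 0.357], [0.415, 0.008, -0.91]]
force: [-11.1, -23.1, 12.8]
opening: 0.005
```

Run:
```python
from h import *
for n in('side','top'):
    c=snap(n,n+'12'); print(pod(c),rim(c))
```

```text
[(189, array([0.5804, 0.139 , 0.0705]))] ((0.5782138109207153, 0.1344771534204483, 0.06606637686491013), array([0.5814, 0.137 ]), 37)
[(62, array([0.5741, 0.131 , 0.07  ]))] ((0.5779568552970886, 0.13585494458675385, 0.06222303584218025), array([0.5778, 0.1367]), 39)
```

Call:
move_arm:
  moves:
    - {"hand": 0, "x": 0.07, "y": 0, "z": 0.03, "wx": 0, "wy": 0, "wz": 0}

```text
time_s: 18.5
position: [0.5491, 0.0758, 0.0242]
tcp_rot: [[0.448, 0.868, 0.214], [0.793, -0.496, 0.355], [0.414, 0.011, -0.91]]
force: [-12.4, -25.5, 12.9]
opening: 0.005
```

Call:
move_arm:
  moves:
    - {"hand": 0, "x": 0.05, "y": 0.05, "z": 0.02, "wx": 0, "wy": 0, "wz": 0}

```text
time_s: 18.6
position: [0.5514, 0.0758, 0.0243]
tcp_rot: [[0.448, 0.868, 0.215], [0.793, -0.497, 0.353], [0.414, 0.012, -0.91]]
force: [-9.4, -24.1, 10.7]
opening: 0.004
```

Call:
move_arm:
  moves:
    - {"hand": 0, "x": 0.05, "y": 0.05, "z": 0.02, "wx": 0, "wy": 0, "wz": 0}

```text
time_s: 18.7
position: [0.5539, 0.0758, 0.0243]
tcp_rot: [[0.448, 0.868, 0.217], [0.793, -0.497, 0.353], [0.414, 0.014, -0.91]]
force: [-8.1, -24.7, 8.0]
opening: 0.007
```

Run:
```python
from h import *
for n in('side','top'):
    c=snap(n,n+'13'); print(pod(c),rim(c))
```

```text
[(194, array([0.5835, 0.1411, 0.0705]))] ((0.5807190537452698, 0.1352243572473526, 0.06727831065654755), array([0.585 , 0.1388]), 36)
[(59, array([0.5769, 0.1318, 0.0703]))] ((0.5816506147384644, 0.13788697123527527, 0.06212438642978668), array([0.5811, 0.1381]), 40)
```

Call:
move_arm:
  moves:
    - {"hand": 0, "x": 0.07, "y": 0, "z": 0.03, "wx": 0, "wy": 0, "wz": 0}

```text
time_s: 18.9
position: [0.5557, 0.0761, 0.0243]
tcp_rot: [[0.448, 0.867, 0.219], [0.794, -0.498, 0.35], [0.412, 0.017, -0.911]]
force: [-14.4, -32.1, 13.5]
opening: 0.007
```

Call:
move_arm:
  moves:
    - {"hand": 0, "x": 0.07, "y": 0, "z": 0.03, "wx": 0, "wy": 0, "wz": 0}

```text
time_s: 19.0
position: [0.5559, 0.0763, 0.0242]
tcp_rot: [[0.447, 0.867, 0.218], [0.795, -0.497, 0.347], [0.409, 0.018, -0.912]]
force: [-19.8, -41.1, 18.9]
opening: 0.009
```

Run:
```python
from h import *
for n in('side','top'):
    c=snap(n,n+'14'); print(pod(c),rim(c))
```

```text
[(196, array([0.5844, 0.1414, 0.0704]))] ((0.5820451378822327, 0.13441185653209686, 0.06780003756284714), array([0.5858, 0.1395]), 37)
[(58, array([0.5771, 0.1322, 0.0705]))] ((0.5818873643875122, 0.13799762725830078, 0.0621013268828392), array([0.5815, 0.1383]), 39)
```

Call:
move_arm:
  moves:
    - {"hand": 0, "x": -0.15, "y": 0, "z": -0.07, "wx": 0, "wy": 0, "wz": 0}
    - {"hand": 0, "x": -0.15, "y": 0, "z": -0.07, "wx": 0, "wy": 0, "wz": 0}
    - {"hand": 0, "x": -0.2, "y": 0, "z": -0.09, "wx": 0, "wy": 0, "wz": 0}
    - {"hand": 0, "x": -0.4, "y": 0, "z": -0.19, "wx": 0, "wy": 0, "wz": 0}
    - {"hand": 0, "x": -0.5, "y": 0, "z": -0.24, "wx": 0, "wy": 0, "wz": 0}
    - {"hand": 0, "x": 0, "y": 0, "z": -1, "wx": 0, "wy": 0, "wz": 0}
    - {"hand": 0, "x": 0, "y": 0, "z": -1, "wx": 0, "wy": 0, "wz": 0}
    - {"hand": 0, "x": 0, "y": 0, "z": -1, "wx": 0, "wy": 0, "wz": 0}
    - {"hand": 0, "x": 0, "y": 0, "z": -1, "wx": 0, "wy": 0, "wz": 0}
    - {"hand": 0, "x": 0, "y": 0, "z": -1, "wx": 0, "wy": 0, "wz": 0}
    - {"hand": 0, "x": 0, "y": 0, "z": -1, "wx": 0, "wy": 0, "wz": 0}
    - {"hand": 0, "x": 0, "y": 0, "z": -1, "wx": 0, "wy": 0, "wz": 0}
    - {"hand": 0, "x": 0, "y": 0, "z": -1, "wx": 0, "wy": 0, "wz": 0}
    - {"hand": 0, "x": 0, "y": 0, "z": -1, "wx": 0, "wy": 0, "wz": 0}
    - {"hand": 0, "x": 0, "y": 0, "z": -1, "wx": 0, "wy": 0, "wz": 0}

```text
time_s: 20.6
position: [0.4814, -0.0386, 0.252]
tcp_rot: [[0.446, 0.87, 0.208], [0.789, -0.492, 0.369], [0.423, -0.001, -0.906]]
force: [1.0, 0.2, -0.3]
opening: 0.005
```

Run:
```python
from h import *
s=bot.read_state(); print(s['time_s'],s['position'],s['tcp_rot'].round(3),s['force'],s['joint_positions'].round(1),s['opening'])
for n in('side','top'):
    c=snap(n,n+'15'); print(pod(c),rim(c))
    o=(235,255) if n=='side' else (205,215)
    a=c['image'][o[1]:o[1]+100,o[0]:o[0]+100,::-1]; cv2.imwrite(f'pics/{n}15z.png',cv2.resize(a,None,fx=6,fy=6,interpolation=cv2.INTER_CUBIC))
```

```text
20.6 [ 0.48135767 -0.03859358  0.25201131] [[ 0.446  0.87   0.208]
 [ 0.789 -0.492  0.369]
 [ 0.423 -0.001 -0.906]] [ 1.03417621  0.15269154 -0.25652181] [-34.4  16.3 106.9  28.5  62.3 -19.5] 0.004690662128827172
[(193, array([0.5848, 0.1413, 0.0704]))] ((0.5856824517250061, 0.13903632760047913, 0.06249627098441124), array([0.5859, 0.1391]), 36)
[(54, array([0.5773, 0.132 , 0.0703]))] ((0.5822196006774902, 0.1381869912147522, 0.06195944920182228), array([0.5815, 0.1387]), 39)
```

View pics/side15z.png

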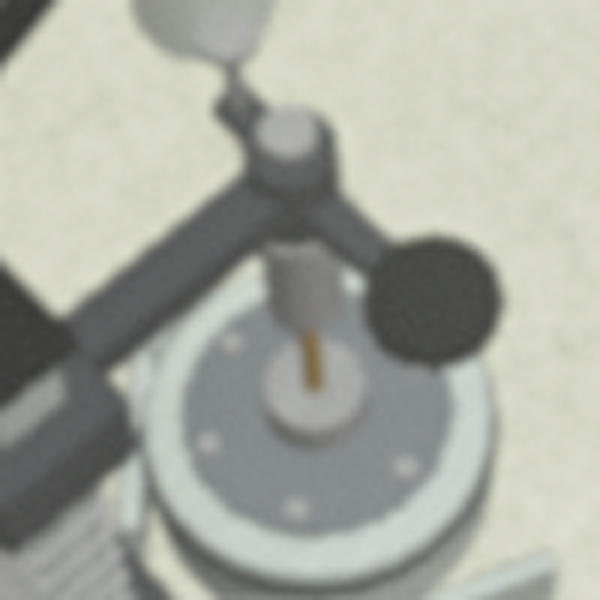

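View pics/top15z.png

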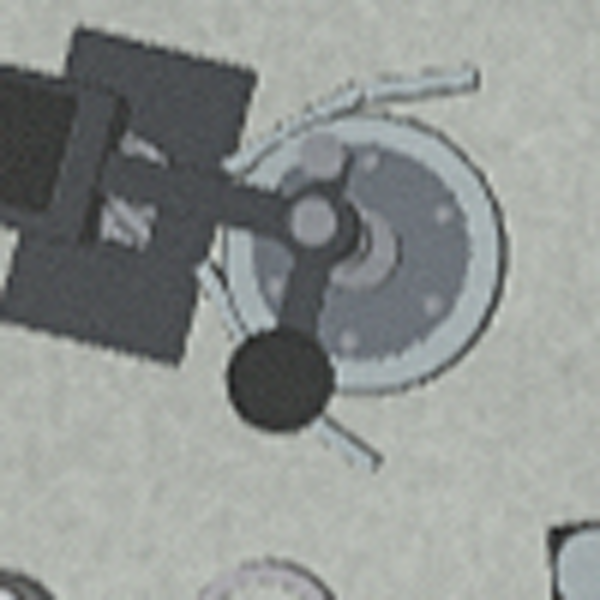

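Call:
move_arm:
  moves:
    - {"hand": 0, "x": 0, "y": 0, "z": 0, "wx": -3.4, "wy": 0, "wz": 7.25}
    - {"hand": 0, "x": 0, "y": 0, "z": 0, "wx": -3.4, "wy": 0, "wz": 7.25}
    - {"hand": 0, "x": 0, "y": 0, "z": 0, "wx": -3.4, "wy": 0, "wz": 7.25}
    - {"hand": 0, "x": 0, "y": 0, "z": 0, "wx": -3.4, "wy": 0, "wz": 7.25}
    - {"hand": 0, "x": 0, "y": 0, "z": 0, "wx": -3.4, "wy": 0, "wz": 7.25}
    - {"hand": 0, "x": 0, "y": 0, "z": 0, "wx": -3.4, "wy": 0, "wz": 7.25}
    - {"hand": 0, "x": 0, "y": 0, "z": 0, "wx": -3.4, "wy": 0, "wz": 7.25}
    - {"hand": 0, "x": 0, "y": 0, "z": 0, "wx": 0, "wy": -5, "wz": 0}
    - {"hand": 0, "x": 0, "y": 0, "z": 0, "wx": 0, "wy": -5, "wz": 0}
    - {"hand": 0, "x": 0, "y": 0, "z": 0, "wx": 0, "wy": -5, "wz": 0}
    - {"hand": 0, "x": 0, "y": 0, "z": 0, "wx": 0, "wy": 0, "wz": 0}

```text
time_s: 21.8
position: [0.4844, -0.0386, 0.251]
tcp_rot: [[0.981, 0.085, 0.176], [0.084, -0.996, 0.013], [0.176, 0.002, -0.984]]
force: [1.4, -0.5, -0.3]
opening: 0.006
```

Run:
```python
from h import *
s=bot.read_state(); R=s['tcp_rot']; print(R.round(3),s['position'],s['joint_positions'].round(1))
print('units',(R.T@(np.array([.524,.156,.250])-s['position'])/.025).round(2), 'down 1mm',(R.T@[0,0,-.001]/.025).round(4))
```

```text
[[ 0.981  0.085  0.176]
 [ 0.084 -0.996  0.013]
 [ 0.176  0.002 -0.984]] [ 0.48441722 -0.03856202  0.25099064] [-20.5  13.4 106.6   5.4  50.9  61.6]
units [ 2.2  -7.62  0.42] down 1mm [-0.007  -0.0001  0.0394]
```

Call:
move_arm:
  moves:
    - {"hand": 0, "x": 0.22, "y": -0.76, "z": 0.04, "wx": 0, "wy": 0, "wz": 0}
    - {"hand": 0, "x": 0.22, "y": -0.76, "z": 0.04, "wx": 0, "wy": 0, "wz": 0}
    - {"hand": 0, "x": 0.22, "y": -0.76, "z": 0.04, "wx": 0, "wy": 0, "wz": 0}
    - {"hand": 0, "x": 0.22, "y": -0.76, "z": 0.04, "wx": 0, "wy": 0, "wz": 0}
    - {"hand": 0, "x": 0.22, "y": -0.76, "z": 0.04, "wx": 0, "wy": 0, "wz": 0}
    - {"hand": 0, "x": 0.22, "y": -0.76, "z": 0.04, "wx": 0, "wy": 0, "wz": 0}
    - {"hand": 0, "x": 0.22, "y": -0.76, "z": 0.04, "wx": 0, "wy": 0, "wz": 0}
    - {"hand": 0, "x": 0.22, "y": -0.76, "z": 0.04, "wx": 0, "wy": 0, "wz": 0}
    - {"hand": 0, "x": 0.22, "y": -0.76, "z": 0.04, "wx": 0, "wy": 0, "wz": 0}
    - {"hand": 0, "x": 0.22, "y": -0.76, "z": 0.04, "wx": 0, "wy": 0, "wz": 0}
    - {"hand": 0, "x": 0, "y": 0, "z": 0, "wx": 0, "wy": 0, "wz": 0}

```text
time_s: 22.9
position: [0.5213, 0.1568, 0.2495]
tcp_rot: [[0.981, 0.085, 0.173], [0.084, -0.996, 0.014], [0.174, 0.0, -0.985]]
force: [-0.1, 0.2, -0.3]
opening: 0.008
```

Run:
```python
from h import *
s=bot.read_state(); R=s['tcp_rot']; print(s['time_s'],s['position'],s['joint_positions'].round(1))
for n in('side','top'): snap(n,n+'16')
```

```text
22.9 [0.52129124 0.156771   0.2494707 ] [ 5.  18.3 99.1 -0.1 52.5 90.1]
```

View pics/side16.png

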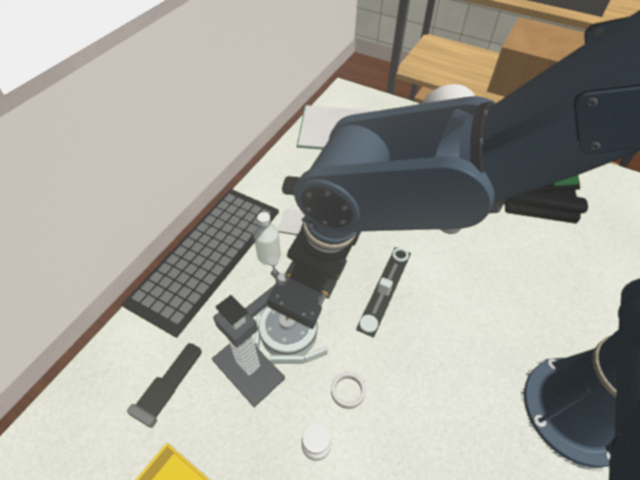

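View pics/top16.png

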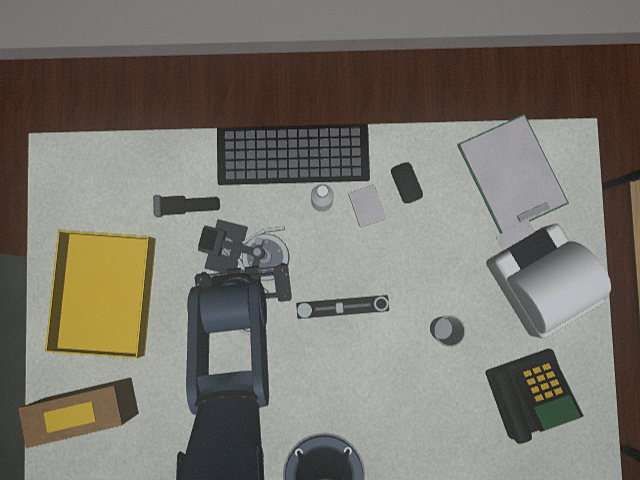

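Run:
```python
from h import *
for t in('top0','side0'):
    W=world(load(t)); m=(W[...,2]>.19)&(W[...,2]<.3)&(abs(W[...,0]-.6)<.1)&(W[...,1]>.19)&(W[...,1]<.32); q=W[m]
    print(t,q.min(0).round(3),q.max(0).round(3)); 
    for y in np.arange(.2,.29,.015):
        k=abs(q[:,1]-y)<.0075
        if k.any(): print(y.round(3),q[k,0].min().round(3))
W=world(load('top16')); m=(W[...,2]>.25)&(W[...,2]<.45)&(abs(W[...,0]-.53)<.06)&(abs(W[...,1]-.157)<.12); q=W[m]
for y in np.arange(.05,.27,.02):
    k=abs(q[:,1]-y)<.01
    if k.any(): j=q[k,0].argmax(); print('grip',y.round(3),q[k][j].round(3))
```

```text
top0 [0.578 0.191 0.191] [0.647 0.276 0.264]
0.2 0.589
0.215 0.593
0.23 0.578
0.245 0.579
0.26 0.584
0.275 0.587
side0 [0.581 0.19  0.19 ] [0.652 0.279 0.261]
0.2 0.592
0.215 0.596
0.23 0.581
0.245 0.582
0.26 0.586
0.275 0.59
grip 0.05 [0.515 0.059 0.357]
grip 0.07 [0.55  0.073 0.327]
grip 0.09 [0.543 0.087 0.36 ]
grip 0.11 [0.54  0.118 0.337]
grip 0.13 [0.545 0.129 0.331]
grip 0.15 [0.543 0.15  0.335]
grip 0.17 [0.542 0.169 0.333]
grip 0.19 [0.54  0.188 0.331]
grip 0.21 [0.533 0.208 0.336]
grip 0.23 [0.59  0.238 0.256]
grip 0.25 [0.59  0.24  0.257]
```

Call:
move_arm:
  moves:
    - {"hand": 0, "x": 0.16, "y": 0.02, "z": 0.03, "wx": 0, "wy": 0, "wz": 0}
    - {"hand": 0, "x": -0.06, "y": 0, "z": 0.33, "wx": 0, "wy": 0, "wz": 0}
    - {"hand": 0, "x": -0.06, "y": 0, "z": 0.33, "wx": 0, "wy": 0, "wz": 0}
    - {"hand": 0, "x": -0.06, "y": 0, "z": 0.33, "wx": 0, "wy": 0, "wz": 0}
    - {"hand": 0, "x": -0.06, "y": 0, "z": 0.33, "wx": 0, "wy": 0, "wz": 0}
    - {"hand": 0, "x": -0.03, "y": 0, "z": 0.16, "wx": 0, "wy": 0, "wz": 0}
    - {"hand": 0, "x": -0.03, "y": 0, "z": 0.16, "wx": 0, "wy": 0, "wz": 0}
    - {"hand": 0, "x": -0.03, "y": 0, "z": 0.16, "wx": 0, "wy": 0, "wz": 0}

```text
time_s: 23.8
position: [0.526, 0.1546, 0.2048]
tcp_rot: [[0.981, 0.082, 0.174], [0.081, -0.997, 0.012], [0.174, 0.002, -0.985]]
force: [-1.5, -0.5, 4.0]
opening: 0.003
```

Run:
```python
from h import *
s=bot.read_state(); print(s['time_s'],s['position'],s['force'])
c=snap('side','side17')
o=(220,220);a=c['image'][o[1]:o[1]+150,o[0]:o[0]+150,::-1]; cv2.imwrite('pics/side17z.png',cv2.resize(a,None,fx=4,fy=4,interpolation=cv2.INTER_CUBIC))
```

```text
23.8 [0.52602644 0.15462005 0.20480582] [-1.51494176 -0.5231215   3.98774427]
```

View pics/side17z.png

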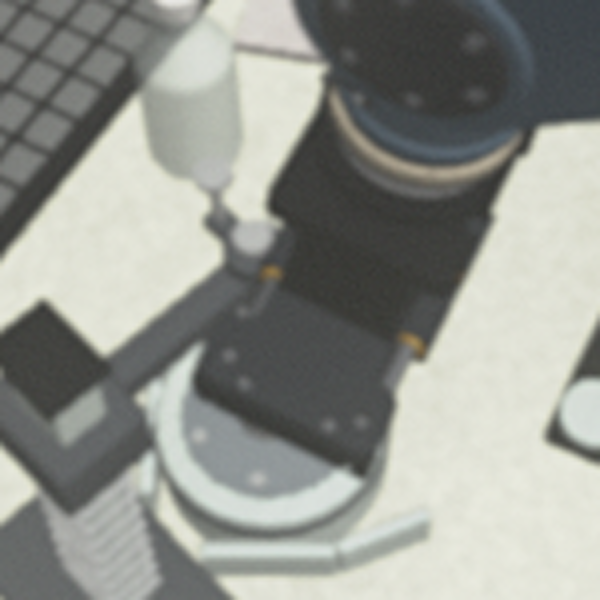

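Call:
move_arm:
  moves:
    - {"hand": 0, "x": -0.03, "y": 0, "z": 0.16, "wx": 0, "wy": 0, "wz": 0}
    - {"hand": 0, "x": -0.03, "y": 0, "z": 0.16, "wx": 0, "wy": 0, "wz": 0}
    - {"hand": 0, "x": -0.03, "y": 0, "z": 0.16, "wx": 0, "wy": 0, "wz": 0}
    - {"hand": 0, "x": -0.03, "y": 0, "z": 0.16, "wx": 0, "wy": 0, "wz": 0}
    - {"hand": 0, "x": -0.03, "y": 0, "z": 0.16, "wx": 0, "wy": 0, "wz": 0}
    - {"hand": 0, "x": -0.03, "y": 0, "z": 0.16, "wx": 0, "wy": 0, "wz": 0}
    - {"hand": 0, "x": -0.03, "y": 0, "z": 0.16, "wx": 0, "wy": 0, "wz": 0}
    - {"hand": 0, "x": -0.03, "y": 0, "z": 0.16, "wx": 0, "wy": 0, "wz": 0}
    - {"hand": 0, "x": -0.03, "y": 0, "z": 0.16, "wx": 0, "wy": 0, "wz": 0}
    - {"hand": 0, "x": -0.03, "y": 0, "z": 0.16, "wx": 0, "wy": 0, "wz": 0}
    - {"hand": 0, "x": -0.02, "y": 0, "z": 0.12, "wx": 0, "wy": 0, "wz": 0}

```text
time_s: 24.95
position: [0.5267, 0.1548, 0.1629]
tcp_rot: [[0.981, 0.082, 0.177], [0.081, -0.997, 0.013], [0.178, 0.002, -0.984]]
force: [-5.6, -1.5, 16.7]
opening: 0.005
```

Call:
move_arm:
  moves:
    - {"hand": 0, "x": -0.02, "y": 0, "z": 0.12, "wx": 0, "wy": 0, "wz": 0}

```text
time_s: 25.05
position: [0.5267, 0.1548, 0.16]
tcp_rot: [[0.981, 0.082, 0.177], [0.081, -0.997, 0.013], [0.178, 0.002, -0.984]]
force: [-5.6, -0.4, 16.8]
opening: 0.002
```

Call:
move_arm:
  moves:
    - {"hand": 0, "x": -0.02, "y": 0, "z": 0.1, "wx": 0, "wy": 0, "wz": 0}

```text
time_s: 25.15
position: [0.5267, 0.1548, 0.1575]
tcp_rot: [[0.981, 0.082, 0.177], [0.081, -0.997, 0.013], [0.178, 0.002, -0.984]]
force: [-6.1, -0.7, 17.0]
opening: 0.005
```

Call:
move_arm:
  moves:
    - {"hand": 0, "x": -0.02, "y": 0, "z": 0.1, "wx": 0, "wy": 0, "wz": 0}

```text
time_s: 25.25
position: [0.5267, 0.1548, 0.155]
tcp_rot: [[0.981, 0.082, 0.178], [0.081, -0.997, 0.013], [0.178, 0.002, -0.984]]
force: [-6.6, -1.3, 17.0]
opening: 0.002
```

Call:
move_arm:
  moves:
    - {"hand": 0, "x": -0.02, "y": 0, "z": 0.1, "wx": 0, "wy": 0, "wz": 0}

```text
time_s: 25.35
position: [0.5267, 0.1548, 0.1531]
tcp_rot: [[0.981, 0.082, 0.178], [0.081, -0.997, 0.013], [0.178, 0.002, -0.984]]
force: [-12.9, -2.1, 41.0]
opening: 0.006
```

Call:
move_arm:
  moves:
    - {"hand": 0, "x": -0.02, "y": 0, "z": 0.08, "wx": 0, "wy": 0, "wz": 0}

```text
time_s: 25.45
position: [0.5268, 0.1548, 0.153]
tcp_rot: [[0.98, 0.083, 0.179], [0.082, -0.997, 0.013], [0.18, 0.002, -0.984]]
force: [-16.5, -2.1, 50.8]
opening: 0.006
```

Call:
move_arm:
  moves:
    - {"hand": 0, "x": 0, "y": 0, "z": 0.06, "wx": 0, "wy": 0, "wz": 0}

```text
time_s: 25.55
position: [0.5268, 0.1548, 0.1529]
tcp_rot: [[0.98, 0.083, 0.18], [0.082, -0.997, 0.013], [0.18, 0.002, -0.984]]
force: [-19.7, -3.9, 57.3]
opening: 0.006
```

Call:
move_arm:
  moves:
    - {"hand": 0, "x": 0.02, "y": 0, "z": -0.1, "wx": 0, "wy": 0, "wz": 0}
    - {"hand": 0, "x": 0, "y": 0, "z": 0, "wx": 0, "wy": 0, "wz": 0}
    - {"hand": 0, "x": 0, "y": 0, "z": 0, "wx": 0, "wy": 0, "wz": 0}

```text
time_s: 25.85
position: [0.5268, 0.1548, 0.1533]
tcp_rot: [[0.98, 0.083, 0.179], [0.082, -0.997, 0.013], [0.179, 0.002, -0.984]]
force: [-10.8, -2.2, 29.4]
opening: 0.008
```

Call:
move_arm:
  moves:
    - {"hand": 0, "x": 0, "y": 0, "z": 0, "wx": 0, "wy": 0, "wz": 0}
    - {"hand": 0, "x": 0, "y": 0, "z": 0, "wx": 0, "wy": 0, "wz": 0}
    - {"hand": 0, "x": 0, "y": 0, "z": 0, "wx": 0, "wy": 0, "wz": 0}
    - {"hand": 0, "x": 0, "y": 0, "z": 0, "wx": 0, "wy": 0, "wz": 0}
    - {"hand": 0, "x": 0, "y": 0, "z": 0, "wx": 0, "wy": 0, "wz": 0}
    - {"hand": 0, "x": 0, "y": 0, "z": 0, "wx": 0, "wy": 0, "wz": 0}
    - {"hand": 0, "x": 0, "y": 0, "z": 0, "wx": 0, "wy": 0, "wz": 0}
    - {"hand": 0, "x": 0, "y": 0, "z": 0, "wx": 0, "wy": 0, "wz": 0}

```text
time_s: 26.65
position: [0.5267, 0.1548, 0.1533]
tcp_rot: [[0.98, 0.083, 0.179], [0.082, -0.997, 0.013], [0.179, 0.002, -0.984]]
force: [-9.6, -2.1, 28.9]
opening: 0.005
```

Run:
```python
from h import *
s=bot.read_state(); print(s['time_s'],s['position'],s['force'])
c=snap('side','side18')
o=(220,220);a=c['image'][o[1]:o[1]+150,o[0]:o[0]+150,::-1]; cv2.imwrite('pics/side18z.png',cv2.resize(a,None,fx=4,fy=4,interpolation=cv2.INTER_CUBIC))
```

```text
26.65 [0.52674862 0.15480633 0.15329504] [-9.57932961 -2.10622795 28.92405224]
```

View pics/side18z.png

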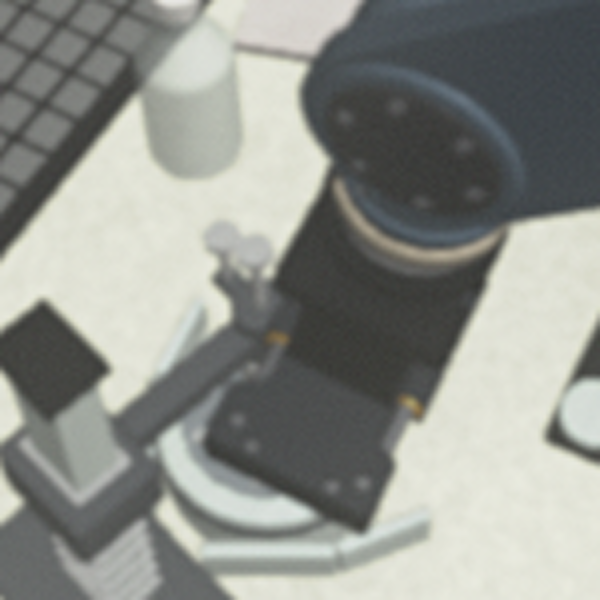

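Call:
move_arm:
  moves:
    - {"hand": 0, "x": 0.04, "y": 0, "z": -0.2, "wx": 0, "wy": 0, "wz": 0}
    - {"hand": 0, "x": 0.04, "y": 0, "z": -0.2, "wx": 0, "wy": 0, "wz": 0}
    - {"hand": 0, "x": 0.06, "y": 0, "z": -0.35, "wx": 0, "wy": 0, "wz": 0}
    - {"hand": 0, "x": 0.06, "y": 0, "z": -0.35, "wx": 0, "wy": 0, "wz": 0}
    - {"hand": 0, "x": 0.06, "y": 0, "z": -0.35, "wx": 0, "wy": 0, "wz": 0}
    - {"hand": 0, "x": 0.06, "y": 0, "z": -0.35, "wx": 0, "wy": 0, "wz": 0}
    - {"hand": 0, "x": 0.06, "y": 0, "z": -0.35, "wx": 0, "wy": 0, "wz": 0}
    - {"hand": 0, "x": 0.06, "y": 0, "z": -0.35, "wx": 0, "wy": 0, "wz": 0}
    - {"hand": 0, "x": 0.07, "y": 0, "z": -0.4, "wx": 0, "wy": 0, "wz": 0}
    - {"hand": 0, "x": 0.07, "y": 0, "z": -0.4, "wx": 0, "wy": 0, "wz": 0}
    - {"hand": 0, "x": 0, "y": 0, "z": -0.5, "wx": 0, "wy": 0, "wz": 0}
    - {"hand": 0, "x": -0.6, "y": 0, "z": -0.6, "wx": 0, "wy": 0, "wz": 0}
    - {"hand": 0, "x": -0.8, "y": 0.2, "z": -0.2, "wx": 0, "wy": 0, "wz": 0}
    - {"hand": 0, "x": -0.8, "y": 0.8, "z": -0.1, "wx": 0, "wy": 0, "wz": 0}
    - {"hand": 0, "x": -0.5, "y": 1, "z": -0.1, "wx": 0, "wy": 0, "wz": 0}
    - {"hand": 0, "x": 0, "y": 1, "z": 0, "wx": 0, "wy": 0, "wz": 0}
    - {"hand": 0, "x": 0, "y": 1, "z": 0, "wx": 0, "wy": 0, "wz": 0}
    - {"hand": 0, "x": 0, "y": 1, "z": 0, "wx": 0, "wy": 0, "wz": 0}

```text
time_s: 28.5
position: [0.4634, 0.0234, 0.2595]
tcp_rot: [[0.981, 0.082, 0.176], [0.081, -0.997, 0.012], [0.176, 0.002, -0.984]]
force: [0.6, 0.2, -0.0]
opening: 0.007
```

Run:
```python
from h import *
s=bot.read_state(); print(s['time_s'],s['position'],s['force'],s['joint_positions'].round(1))
for n in('side','top'):
    c=snap(n,n+'19'); print(pod(c),rim(c))
    o=(235,225) if n=='side' else (205,215)
    a=c['image'][o[1]:o[1]+100,o[0]:o[0]+100,::-1]; cv2.imwrite(f'pics/{n}19z.png',cv2.resize(a,None,fx=6,fy=6,interpolation=cv2.INTER_CUBIC))
    W=world(c); m=(W[...,2]>.222)&(W[...,2]<.35)&(np.hypot(W[...,0]-.59,W[...,1]-.137)<.045)
    l,k=cv2.connectedComponents(m.astype(np.uint8))
    for i in range(1,l):
        q=W[k==i]
        if len(q)>5: print(n,len(q),q.mean(0).round(4),np.percentile(q[:,2],[50,90,98]).round(4))
```

```text
28.5 [0.46343699 0.02338451 0.25954286] [ 0.56518976  0.15739892 -0.0320071 ] [-13.   10.7 108.7   3.8  50.9  70.2]
[(192, array([0.5846, 0.1411, 0.0704]))] ((0.5858044624328613, 0.14039522409439087, 0.06210886314511299), array([0.5857, 0.1391]), 36)
side 323 [0.5919 0.1384 0.245 ] [0.2517 0.27   0.2715]
[(62, array([0.5766, 0.1324, 0.0705]))] ((0.5812432169914246, 0.13771741092205048, 0.06254229694604874), array([0.5816, 0.1386]), 40)
top 54 [0.6051 0.1317 0.2542] [0.2562 0.2583 0.26  ]
top 100 [0.5811 0.1365 0.2476] [0.2652 0.2719 0.2732]
```

View pics/side19z.png

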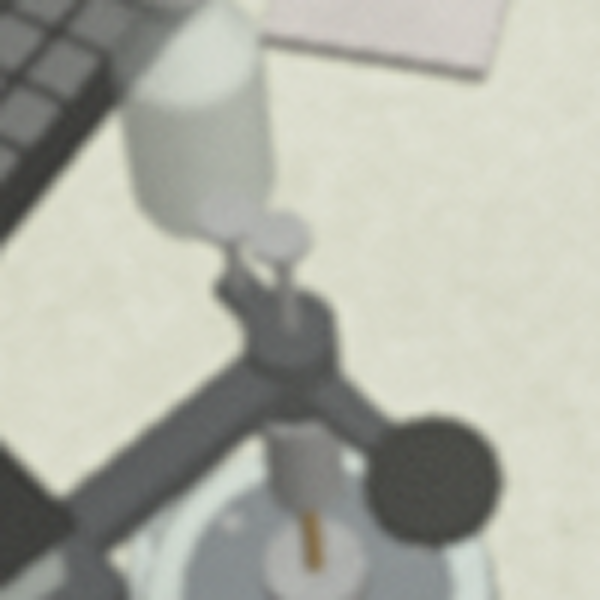

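View pics/top19z.png

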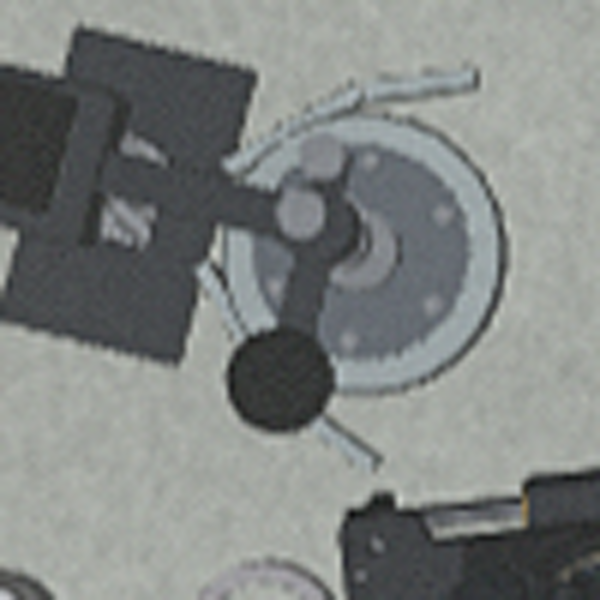

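Run:
```python
from h import *
s=bot.read_state(); R=s['tcp_rot']
print('units',(R.T@(np.array([.446,-.108,.2595])-s['position'])/.025).round(2),(R.T@np.array([0,0,-.2305])/.025).round(2),'fwd 5mm',(R.T@np.array([-.0003,.005,0])/.025).round(3))
c=load('top19');W=world(c);m=(abs(W[...,2]-.054)<.004)&(abs(W[...,0]-.442)<.04)&(abs(W[...,1]+.054)<.04); print(m.sum(),W[m].mean(0))
c=load('side19');W=world(c);m=(abs(W[...,2]-.054)<.004)&(abs(W[...,0]-.442)<.04)&(abs(W[...,1]+.054)<.04); print(m.sum(),W[m].mean(0))
```

```text
units [-1.13  5.12 -0.18] [-1.63 -0.03  9.07] fwd 5mm [ 0.004 -0.2    0.   ]
48 [ 0.44171211 -0.05284995  0.0541924 ]
98 [ 0.4458935  -0.05172883  0.05435102]
```

Call:
move_arm:
  moves:
    - {"hand": 0, "x": -0.19, "y": 0.85, "z": -0.03, "wx": 0, "wy": 0, "wz": 0}
    - {"hand": 0, "x": -0.19, "y": 0.85, "z": -0.03, "wx": 0, "wy": 0, "wz": 0}
    - {"hand": 0, "x": -0.19, "y": 0.85, "z": -0.03, "wx": 0, "wy": 0, "wz": 0}
    - {"hand": 0, "x": -0.19, "y": 0.85, "z": -0.03, "wx": 0, "wy": 0, "wz": 0}
    - {"hand": 0, "x": -0.19, "y": 0.85, "z": -0.03, "wx": 0, "wy": 0, "wz": 0}
    - {"hand": 0, "x": -0.19, "y": 0.85, "z": -0.03, "wx": 0, "wy": 0, "wz": 0}
    - {"hand": 0, "x": -0.16, "y": 0, "z": 0.9, "wx": 0, "wy": 0, "wz": 0}
    - {"hand": 0, "x": -0.16, "y": 0, "z": 0.9, "wx": 0, "wy": 0, "wz": 0}
    - {"hand": 0, "x": -0.16, "y": 0, "z": 0.9, "wx": 0, "wy": 0, "wz": 0}
    - {"hand": 0, "x": -0.16, "y": 0, "z": 0.9, "wx": 0, "wy": 0, "wz": 0}
    - {"hand": 0, "x": -0.16, "y": 0, "z": 0.9, "wx": 0, "wy": 0, "wz": 0}
    - {"hand": 0, "x": -0.16, "y": 0, "z": 0.9, "wx": 0, "wy": 0, "wz": 0}
    - {"hand": 0, "x": 0, "y": 0, "z": 0, "wx": 0, "wy": 0, "wz": 0}

```text
time_s: 29.9
position: [0.4439, -0.1038, 0.1194]
tcp_rot: [[0.982, 0.082, 0.17], [0.081, -0.997, 0.016], [0.171, -0.002, -0.985]]
force: [-1.1, -0.5, 0.4]
opening: 0.008
```

Run:
```python
from h import *
s=bot.read_state(); print(s['time_s'],s['position'],s['force'],s['joint_positions'].round(1)); snap('side','side20')
```

```text
29.9 [ 0.44388231 -0.10381749  0.11941698] [-1.07134673 -0.49720491  0.35968169] [-31.3  25.6 118.5  12.3  28.6  43.5]
```

View pics/side20.png

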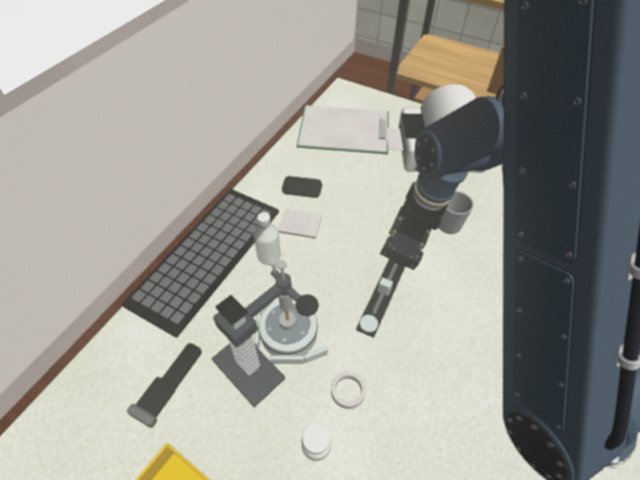

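Call:
move_arm:
  moves:
    - {"hand": 0, "x": -0.16, "y": 0, "z": 0.9, "wx": 0, "wy": 0, "wz": 0}
    - {"hand": 0, "x": -0.16, "y": 0, "z": 0.9, "wx": 0, "wy": 0, "wz": 0}
    - {"hand": 0, "x": -0.16, "y": 0, "z": 0.9, "wx": 0, "wy": 0, "wz": 0}
    - {"hand": 0, "x": -0.14, "y": 0, "z": 0.85, "wx": 0, "wy": 0, "wz": 0}
    - {"hand": 0, "x": 0, "y": 0, "z": 0, "wx": 0, "wy": 0, "wz": 0}

```text
time_s: 30.45
position: [0.4459, -0.1052, 0.0306]
tcp_rot: [[0.981, 0.082, 0.174], [0.08, -0.997, 0.014], [0.174, 0.0, -0.985]]
force: [0.0, -0.1, 1.1]
opening: 0.003
```

Call:
move_arm:
  moves:
    - {"hand": 0, "x": 0.01, "y": -0.2, "z": 0, "wx": 0, "wy": 0, "wz": 0}
    - {"hand": 0, "x": 0.01, "y": -0.2, "z": 0, "wx": 0, "wy": 0, "wz": 0}
    - {"hand": 0, "x": 0.01, "y": -0.2, "z": 0, "wx": 0, "wy": 0, "wz": 0}
    - {"hand": 0, "x": 0.01, "y": -0.2, "z": 0, "wx": 0, "wy": 0, "wz": 0}
    - {"hand": 0, "x": 0.01, "y": -0.2, "z": 0, "wx": 0, "wy": 0, "wz": 0}
    - {"hand": 0, "x": 0.01, "y": -0.2, "z": 0, "wx": 0, "wy": 0, "wz": 0}
    - {"hand": 0, "x": 0.01, "y": -0.2, "z": 0, "wx": 0, "wy": 0, "wz": 0}
    - {"hand": 0, "x": 0.01, "y": -0.2, "z": 0, "wx": 0, "wy": 0, "wz": 0}
    - {"hand": 0, "x": 0.01, "y": -0.2, "z": 0, "wx": 0, "wy": 0, "wz": 0}

```text
time_s: 31.35
position: [0.4441, -0.0603, 0.0315]
tcp_rot: [[0.981, 0.082, 0.175], [0.081, -0.997, 0.012], [0.175, 0.002, -0.984]]
force: [-0.9, -1.5, 2.1]
opening: 0.001
```

Run:
```python
from h import *
s=bot.read_state(); print(s['time_s'],s['position'],s['force'],s['joint_positions'].round(1)); c=snap('side','side21')
W=world(c);m=(abs(W[...,2]-.054)<.004)&(abs(W[...,0]-.442)<.03)&(abs(W[...,1]+.03)<.05); print(m.sum(),W[m].mean(0))
```

```text
31.35 [ 0.44407637 -0.06030416  0.03151234] [-0.90190652 -1.45170675  2.12877078] [-25.6  37.7 123.2  25.9  11.5  34.7]
0 [nan nan nan]<stdin>:3: RuntimeWarning: Mean of empty slice.
  ret = um.true_divide(
```

View pics/side21.png

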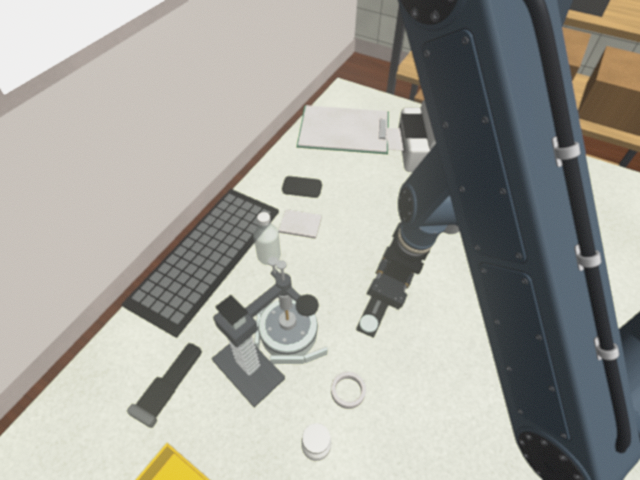

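Call:
move_arm:
  moves:
    - {"hand": 0, "x": 0.01, "y": -0.2, "z": 0, "wx": 0, "wy": 0, "wz": 0}
    - {"hand": 0, "x": 0.01, "y": -0.2, "z": 0, "wx": 0, "wy": 0, "wz": 0}
    - {"hand": 0, "x": 0.01, "y": -0.2, "z": 0, "wx": 0, "wy": 0, "wz": 0}

```text
time_s: 31.7
position: [0.4436, -0.0452, 0.0315]
tcp_rot: [[0.981, 0.082, 0.175], [0.081, -0.997, 0.012], [0.175, 0.002, -0.985]]
force: [-0.5, -1.0, -0.6]
opening: 0.001
```

Call:
move_arm:
  moves:
    - {"hand": 0, "x": 0.01, "y": -0.15, "z": 0, "wx": 0, "wy": 0, "wz": 0}
    - {"hand": 0, "x": 0.01, "y": -0.15, "z": 0, "wx": 0, "wy": 0, "wz": 0}

```text
time_s: 31.9
position: [0.4433, -0.0376, 0.0316]
tcp_rot: [[0.981, 0.082, 0.174], [0.081, -0.997, 0.013], [0.175, 0.002, -0.985]]
force: [-0.5, -1.4, 0.8]
opening: 0.005
```

Call:
move_arm:
  moves:
    - {"hand": 0, "x": 0, "y": -0.1, "z": 0, "wx": 0, "wy": 0, "wz": 0}
    - {"hand": 0, "x": 0, "y": -0.1, "z": 0, "wx": 0, "wy": 0, "wz": 0}

```text
time_s: 32.1
position: [0.443, -0.0328, 0.0316]
tcp_rot: [[0.981, 0.082, 0.175], [0.081, -0.997, 0.013], [0.175, 0.002, -0.985]]
force: [-1.1, -1.7, -0.6]
opening: 0.006
```

Run:
```python
from h import *
s=bot.read_state(); print(s['time_s'],s['position'],s['force'],s['joint_positions'].round(1)); c=snap('side','side22')
```

```text
32.1 [ 0.44302962 -0.03278647  0.03161744] [-1.11723144 -1.6908971  -0.602236  ] [-21.8  37.6 123.8  25.1  10.4  39.1]
```

Call:
move_arm:
  moves:
    - {"hand": 0, "x": 0, "y": -0.1, "z": 0, "wx": 0, "wy": 0, "wz": 0}
    - {"hand": 0, "x": 0, "y": -0.1, "z": 0, "wx": 0, "wy": 0, "wz": 0}

```text
time_s: 32.35
position: [0.4429, -0.0281, 0.0317]
tcp_rot: [[0.981, 0.082, 0.175], [0.081, -0.997, 0.012], [0.176, 0.002, -0.984]]
force: [0.2, -1.3, 0.1]
opening: 0.002
```

Call:
move_arm:
  moves:
    - {"hand": 0, "x": 0, "y": -0.1, "z": 0, "wx": 0, "wy": 0, "wz": 0}

```text
time_s: 32.45
position: [0.4428, -0.0256, 0.0317]
tcp_rot: [[0.981, 0.082, 0.176], [0.081, -0.997, 0.012], [0.176, 0.002, -0.984]]
force: [0.6, -0.8, 0.2]
opening: 0.007
```

Call:
move_arm:
  moves:
    - {"hand": 0, "x": 0, "y": -0.1, "z": 0, "wx": 0, "wy": 0, "wz": 0}

```text
time_s: 32.55
position: [0.4427, -0.0233, 0.0317]
tcp_rot: [[0.981, 0.082, 0.176], [0.081, -0.997, 0.012], [0.176, 0.003, -0.984]]
force: [-1.5, -8.5, -0.2]
opening: 0.008
```

Call:
move_arm:
  moves:
    - {"hand": 0, "x": 0, "y": -0.1, "z": 0, "wx": 0, "wy": 0, "wz": 0}

```text
time_s: 32.65
position: [0.4431, -0.0226, 0.0319]
tcp_rot: [[0.98, 0.082, 0.179], [0.082, -0.997, 0.008], [0.179, 0.007, -0.984]]
force: [-9.2, -23.3, -0.3]
opening: 0.009
```

End stop reached (force jump at y ≈ −0.023). Back off and rise.

Call:
move_arm:
  moves:
    - {"hand": 0, "x": 0, "y": 0.2, "z": 0, "wx": 0, "wy": 0, "wz": 0}
    - {"hand": 0, "x": 0, "y": 0.4, "z": 0, "wx": 0, "wy": 0, "wz": 0}
    - {"hand": 0, "x": 0, "y": 0.8, "z": 0, "wx": 0, "wy": 0, "wz": 0}
    - {"hand": 0, "x": 0.05, "y": 0.2, "z": -0.6, "wx": 0, "wy": 0, "wz": 0}
    - {"hand": 0, "x": 0.16, "y": 0, "z": -0.9, "wx": 0, "wy": 0, "wz": 0}
    - {"hand": 0, "x": 0.16, "y": 0, "z": -0.9, "wx": 0, "wy": 0, "wz": 0}
    - {"hand": 0, "x": 0.16, "y": 0.8, "z": -0.9, "wx": 0, "wy": 0, "wz": 0}
    - {"hand": 0, "x": 0.16, "y": 0.8, "z": -0.9, "wx": 0, "wy": 0, "wz": 0}
    - {"hand": 0, "x": 0.16, "y": 0.8, "z": -0.9, "wx": 0, "wy": 0, "wz": 0}
    - {"hand": 0, "x": 0, "y": 0.9, "z": -0.9, "wx": 0, "wy": 0, "wz": 0}
    - {"hand": 0, "x": 0, "y": 0.9, "z": -0.9, "wx": 0, "wy": 0, "wz": 0}
    - {"hand": 0, "x": 0, "y": 0.9, "z": -0.5, "wx": 0, "wy": 0, "wz": 0}
    - {"hand": 0, "x": 0, "y": 0.9, "z": 0, "wx": 0, "wy": 0, "wz": 0}
    - {"hand": 0, "x": 0, "y": 0, "z": 0, "wx": 0, "wy": 0, "wz": 0}

```text
time_s: 34.05
position: [0.4471, -0.2139, 0.2189]
tcp_rot: [[0.981, 0.079, 0.178], [0.079, -0.997, 0.009], [0.178, 0.005, -0.984]]
force: [-0.5, 0.4, -0.0]
opening: 0.005
```

Run:
```python
from h import *
s=bot.read_state(); print(s['time_s'],s['position'],s['force'])
for n in('side','top'):
    c=snap(n,n+'23'); W=world(c); print(n,rim(c)[1])
    m=(abs(W[...,2]-.054)<.004)&(abs(W[...,0]-.442)<.03)&(abs(W[...,1]+.02)<.06); mk=W[m].mean(0)
    m=(abs(W[...,2]-.02)<.003)&(abs(W[...,0]-.437)<.025)&(abs(W[...,1]-.037)<.025); dk=W[m].mean(0); print('marker',mk,'disc',dk,np.linalg.norm((mk-dk)[:2]))
    m=(W[...,2]>.222)&(W[...,2]<.35)&(np.hypot(W[...,0]-.59,W[...,1]-.137)<.045)
    l,k=cv2.connectedComponents(m.astype(np.uint8))
    for i in range(1,l):
        q=W[k==i]
        if len(q)>5: print(len(q),q.mean(0).round(4),np.percentile(q[:,2],[50,90,98]).round(4))
```

```text
34.05 [ 0.44709075 -0.21388628  0.2188553 ] [-0.51864381  0.39916426 -0.01551433]
side [0.5856 0.1395]
marker [ 0.44339967 -0.00280954  0.05459351] disc [0.44142633 0.04000036 0.02041917] 0.04285536238108664
324 [0.5917 0.1385 0.2449] [0.2508 0.2707 0.2717]
top [0.5814 0.1383]
marker [ 0.43837964 -0.00525533  0.05489634] disc [0.43804692 0.03720655 0.01997469] 0.042463183842646995
52 [0.6053 0.1316 0.2555] [0.2563 0.2588 0.2596]
111 [0.581  0.1371 0.2455] [0.2264 0.2718 0.2741]
```

View pics/side23.png

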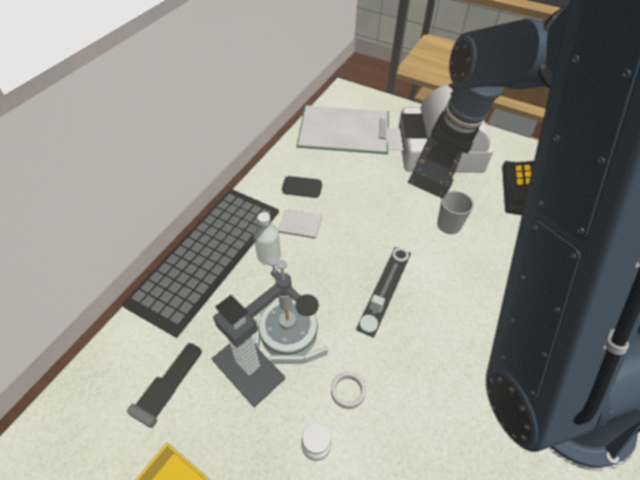

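View pics/top23.png

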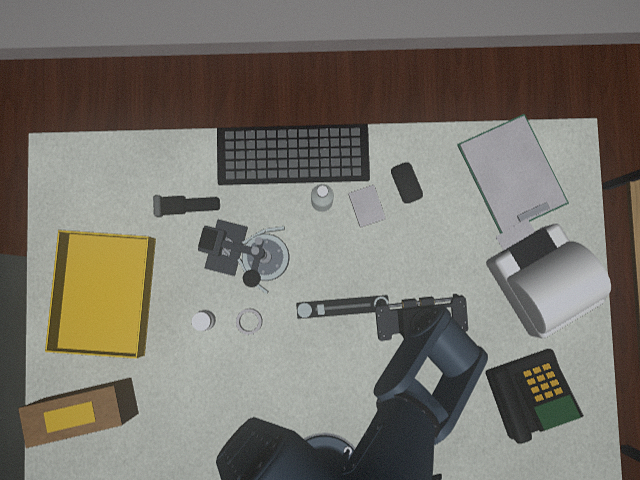

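Marker is 43 mm from the disc (44 mm expected at the end stop), the pod is in the nest, and the rod is about 15 mm above the post. The other items have not moved. I'm handing in.

```bash
python3 -c "
from h import *
print(order.hand_in())"
```

```text
the job is handed in; nothing more can be done
None
```

The job is done and handed in at about 34 s of the 72 s allowed: the pod is in the nest, the gauge has been read, and the marker is at the solid disc ("charged").

- **Pod:** I pushed it in with the open fingers straddling it. The cameras then showed it about 5 mm short of home, against the left plate only. A second push with closed fingers, angled to the right, slid it home. The final views put its centre within about 2 mm of the nest centre, and the pin lines up under the nozzle.
- **Gauge:** I pressed the paddle down until it stopped, with the fingertips at 0.153 m (0.152 m is seated), and held it there about 1.3 s. The gauge then sprang back up. The rod was not touched.
- **Reading:** the top of the rod stands at about 0.271 m and the post at about 0.256 m. The top camera showed both heights and the side camera gave the same rod height. The rod is about 15 mm higher, so the disc was the right end.
- **Marker:** I pushed it until the force jumped at the end stop. It now measures 42.5 to 43 mm from the disc, against 44 mm expected, which is within camera error.
- **Other things on the desk:** the last pictures show nothing else moved, and the arm is clear of everything.

**Forces and camera accuracy:**
- **Fingertip force:** it briefly reached about 57 N vertically (about 60 N in all) on the seated paddle and about 49 N on the pod's last push. Both were the fingers, not the arm or the gripper's body, and well under the 120 N wrist limit.
- **Camera agreement:** the two cameras disagreed by 3 to 4 mm in x throughout. I used averages, or compared positions within a single view.

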